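# Put the pressed tea away and re-zero the tea scale

### The arm

A 6-joint arm with a two-finger parallel gripper is mounted at the origin on the work surface. World frame = base frame: x ahead of the robot, y to its left, z up, the work surface at z = 0. Lengths are in m, angles in degrees, forces in N, time in s.
With the tool pointing down it reaches from about 0.25 to 0.725 m from the base axis. Payload 9.7 kg.
Tool frame: the origin (TCP) lies on the centre line of the jaws, within the pads' length; the fingertips stand tip_extent ahead of it and the grasp point (between the pads) lies 3 mm ahead of it (tip_extent is the distance from the TCP to the fingertips, in m); z points along the fingers, y is the line along which they close (so a half turn about z gives the same grasp; the last joint's range is limited). The gripper opens to 85 mm and grips with 20 to 120 N. Pads are 22 mm wide; open, the fingers measure 114 mm over their backs; the gripper's body (76 mm by 85 mm) begins 54 mm behind the grasp point. The pads swing forward as they close: fully open they stand 13 mm farther back than shut.
Start: joints at [76.948, 4.979, 10.078, 95.1, 0, 90], TCP at [0.124, 0.536, 0.253] pointing down, gripper open.
Joint ranges: [-179.16, 179.16], [-48.56, 103.87], [-65.8, 70.77], [-126.05, 130.52], [-82.76, 87.17], [-180, 180]. Speed limits (degrees/s): [127.2, 127.2, 147.25, 180, 180, 180].

### API

Orientations are given as [roll, pitch, yaw] about the fixed x, y, z axes, in that order (R = Rz(yaw) Ry(pitch) Rx(roll)).
In Python, from workcell import * gives the robot as it stands.
- The arm moves only by the tool servo_tool, never from a script. Its argument "rows" is a list of rows, each an object with "offset": the shift along the tool's x, y, z as a fraction of full scale, a list of three; "yaw": the turn about the tool's z as a fraction of full scale; "claw": the closure, from 0 (fully open) to 1 (shut). A call has 1 to 12 rows; each row is the pose to reach, as a shift and turn from the pose commanded when the call began, along the tool's axes at that moment, turning the shorter way round; what a row does not reach only later rows make up. Full scale, the value 1, is 0.1 m for a shift and pi rad for a turn. A row lasts 1/8 s, in which the tool goes at most 62.5 mm and 10.7 degrees, less where a joint would pass 70% of its speed; a pose out of reach is approached as far as the arm can. A call with a number of a shift or a turn outside -1 to 1 is refused whole. A call with a gripper value outside its range is refused whole. The fingers move at their own pace and stop on an object; "squeeze" is the grip in N (left out, the last holds). Time passes only in rows, so rows that repeat a pose let the fingers close. It gives the time, the measured TCP pose, the force, the opening and the grip force at its end, in the units of the state.
- get_obs(): the state, without advancing time (a new reading comes with each control period).
- camera(name): name is "side" or "top" or "wrist"; returns (picture, depth): 480x640x3 uint8, red, green, blue; 480x640 float32, m along the optical axis (not along the pixel's ray), 0 where there is no reading.
- camera_info(name): a dict with "fx", "fy", "cx", "cy" (pixels), "dist" ([k1, k2, p1, p2, k3] as OpenCV has them; the pictures are not rectified), "cam_to_world" (4x4, takes a point from camera to world coordinates); the wrist camera has in their place "hand_eye" (4x4, takes a point from camera to tool coordinates, whose origin is the TCP and whose axes are the flange's). Camera axes: x right, y up, looking along -z (the intrinsics and any distortion apply to the point x, -y, -z); pixel columns grow to the right and rows downward; lengths in m; the calibration is good to about 2 mm. A picture is of the moment at which its call begins: read the wrist's pose just before it. camera_info takes no time and is no camera call.
- job_done(): hands the job in; it is judged then, once.
The state is a dict: "time": time; "q": joint angles; "qd": joint speeds; "joint_efforts": joint torques, N m; "ee_pos": TCP position; "tcp_rot": TCP orientation; "wrist_force": force on the tool from outside, world axes, zero at the start; "torque": the same for the moment, N m; "opening": finger opening in m; "grasp_force": force on a finger pad.
Only numpy, scipy, OpenCV 4.12 (cv2) and the standard library are available. Lean on these libraries where they do the work, as an engineer would, in place of code of your own. Each camera call takes 0.05 s, during which the arm holds its last target. There are 200 camera calls.

### The job

The tea for the urn has been weighed out: put what is left of the pressed tea back flat in the wells of the tea box, round cakes in round wells and bricks in the oblong ones. Set the orange pan back in its place on the scale, open side up, and turn the tare knob until the pointer reads zero with the empty pan on. Leave the tumbler, mug and jar where they are.

Things in the scene. Friction and masses are not known exactly. Their poses are not given: they have to be found in the camera images.
- scale: top-reading dial scale, white body 292 x 150 mm and 45 mm high on rubber feet, fixed to the counter. Origin on the counter under the middle of the body, z up. Its x axis runs along its length: the weighing platform is towards +x (centre 78 mm from the origin), the dial with the black tare knob is towards -x (centre 72 mm from the origin)
- platform: steel weighing platform of the scale, 112 mm (x) x 156 mm (y). Origin at the centre of its flat top, 74 mm above the counter when empty. A rail 5 mm high frames the place for the pan: 76 mm (x) x 140 mm (y) inside, rail 6 mm wide. It sinks on a spring, 2 mm per 100 g, to a stop at 20 mm, and turns the pointer 0.31 rad per 100 g
- pan: loose orange weighing pan, an open trough 66 mm (x) x 130 mm (y) x 32 mm high, walls 3 mm, about 0.17 to 0.35 kg. Origin at the centre of its underside, z to its open side; the open side is up at the start. Right way up on the platform its long side lies along the platform's y (either end first)
- knob_grip (a point): on the upright axis of the tare knob, 90 mm above the counter. Black round fluted knob, 40 mm diameter, 70 to 99 mm above the counter; below it a flat window at 67 mm in a bezel 140 mm across and 67 mm high. Knob and white dial card turn together, freely either way for over a turn, light friction (0.05 N m), and stay where they are left
- zero_mark (a point): inner end of the red zero mark on the white dial card, 50 mm from the knob's axis; it turns with the knob (a red line on the knob's top points the same way)
- pointer_tip (a point): tip of the black pointer under the window, 50 mm from the knob's axis, turning about the same axis. Bare scale: it points along the scale's +x; it turns clockwise seen from above as the platform is loaded. The scale reads zero when the zero mark lies straight beyond the pointer tip (the two points one above the other)
- teabox: brown wooden tea box, no lid, 168 mm (x) x 256 mm (y), top 24 mm above the counter, fixed. Origin on the counter under its middle, z up. Six wells 12 mm deep in its top: three round, 65 mm diameter, in the row on its +x side, three oblong, 51 mm (x) x 73 mm (y), in the row on its -x side; rows 78 mm apart, wells in a row 80 mm apart
- round0 (a point): centre of the floor of a round well of the tea box, 12 mm above the counter
- round1 (a point): centre of the floor of a round well of the tea box, 12 mm above the counter
- round2 (a point): centre of the floor of a round well of the tea box, 12 mm above the counter
- oblong0 (a point): centre of the floor of an oblong well of the tea box, 12 mm above the counter; the long side lies along the box's y
- oblong1 (a point): centre of the floor of an oblong well of the tea box, 12 mm above the counter; the long side lies along the box's y
- oblong2 (a point): centre of the floor of an oblong well of the tea box, 12 mm above the counter; the long side lies along the box's y
- cake0: round pressed-tea cake, nearly black with a red dot, 60 mm diameter, 28 mm thick, 0.09 kg, hard. Origin at its centre, z along its axis (both faces alike). May be absent
- cake1: round pressed-tea cake, nearly black with a red dot, 60 mm diameter, 28 mm thick, 0.09 kg, hard. Origin at its centre, z along its axis (both faces alike). May be absent
- cake2: round pressed-tea cake, nearly black with a red dot, 60 mm diameter, 28 mm thick, 0.09 kg, hard. Origin at its centre, z along its axis (both faces alike). May be absent
- brick0: oblong pressed-tea brick, red-brown with a yellow label, 46 mm (x) x 68 mm (y) x 28 mm thick (z), 0.10 kg, hard. Origin at its centre (both faces alike). May be absent
- brick1: oblong pressed-tea brick, red-brown with a yellow label, 46 mm (x) x 68 mm (y) x 28 mm thick (z), 0.10 kg, hard. Origin at its centre (both faces alike). May be absent
- brick2: oblong pressed-tea brick, red-brown with a yellow label, 46 mm (x) x 68 mm (y) x 28 mm thick (z), 0.10 kg, hard. Origin at its centre (both faces alike). May be absent
- tumbler: bystander: blue drinking tumbler with steel cap, 68 mm diameter, 190 mm tall, origin under its middle
- mug: bystander: white mug with a handle on its +y side, 82 mm diameter, 90 mm tall, origin under its middle
- jar: bystander: amber jar with red lid, 80 mm diameter, 110 mm tall, origin under its middle
Things that resemble listed ones, but are neither listed nor needed, are in the scene too. Leave any blue look-alike of the brick1 alone. What is shaped like the brick0 but turquoise is not meant.

How it is judged:
By the outcome, as a careful person would: the job done as asked, in the order asked, and still so for the second after the job is handed in, with the robot touching nothing.
Of cake0, cake1, cake2, brick0, brick1, brick2 only 4 to 6 are there at a start; the rules pass over those that are not, and their reading is None.
At some moment in a run one of cake0, cake1, cake2, brick0, brick1, brick2 may be knocked a few centimetres aside while the robot is not near it.
Once in a run the grip may slacken for a moment while it holds something.
It also fails if it takes over 208 s, if anything falls off the work surface, if the arm or the gripper's body presses on something with over 40 N, if the wrist force passes 120 N, or if a joint passes its speed limit or range.

## Working session

There is one attempt and no reset: what is moved stays moved. The work goes in short steps, Python scripts to look and compute and a tool call to move; the robot and the scene stay as the last step left them, time stands still between calls to the robot, and variables do not carry over. Pictures are saved under pics/ and viewed, at most 16 in all, crops included, and the job is handed in when it is done.

Besides the shell and the picture viewer there is one more tool, called after "Call:" in YAML: its name, and indented under it one key for each argument. servo_tool: Moves the arm, as the interface text tells. Its arguments: {"type":"object","properties":{"rows":{"type":"array"},"squeeze":{"type":"number"}},"required":["rows"]}

```bash
ls; mkdir -p pics
python3 - <<'E'
from workcell import *
import cv2,numpy as np
o=get_obs();print(o)
for n in ("side","top","wrist"):
    p,d=camera(n);cv2.imwrite(f"pics/{n}0.png",p[:,:,::-1]);np.save(f"pics/{n}0.npy",d)
    print(n,camera_info(n),(d>0).mean())
E
```

```text
pics
{'time': 0.0, 'q': array([ 7.69502209e+01,  5.01382521e+00,  1.00349233e+01,  9.51009185e+01,
       -1.97938977e-03,  8.99996919e+01]), 'qd': array([ 0.04149729, -0.01689857,  0.01827832,  0.22146225,  0.07437765,
        0.0149632 ]), 'joint_efforts': array([-5.35294857e-04, -5.20386314e+01,  4.64808583e+01,  1.59411225e-02,
       -3.24225834e-05,  2.47266016e-06]), 'ee_pos': array([0.1241517 , 0.53559627, 0.25256112]), 'tcp_rot': array([-1.79920180e+02,  1.97895858e-03,  1.66950532e+02]), 'wrist_force': array([-0.38289161, -0.40852734, -0.44568687]), 'torque': array([0.06684284, 0.00969303, 0.03298313]), 'grasp_force': 0.0, 'opening': 0.08558600721263107}
side {'fx': 493.54639895415016, 'fy': 493.54639895415016, 'cx': 322.9351216805914, 'cy': 232.6811574508093, 'dist': array([-0.13639638,  0.        ,  0.        ,  0.        ,  0.        ]), 'cam_to_world': array([[-0.86734134,  0.38295604, -0.31790513,  0.24774614],
       [-0.49768204, -0.66010364,  0.56265067,  0.65271599],
       [ 0.00562014,  0.64622586,  0.76312552,  0.88377571],
       [ 0.        ,  0.        ,  0. 
[... 357 characters left out ...]
57],
       [-0.00152363,  0.07422222,  0.99724056,  1.21729689],
       [ 0.        ,  0.        ,  0.        ,  1.        ]])} 0.99591796875
wrist {'fx': 378.6807427909031, 'fy': 378.6807427909031, 'cx': 323.715864871204, 'cy': 241.53376185429178, 'dist': array([-0.02186758,  0.        ,  0.        ,  0.        ,  0.        ]), 'hand_eye': array([[ 1.45530670e-03,  9.54313313e-01,  2.98804255e-01,
         7.60371185e-02],
       [ 9.99998807e-01, -1.54373913e-03,  5.99249852e-05,
        -7.03210185e-04],
       [ 5.18463033e-04,  2.98803812e-01, -9.54314421e-01,
        -1.21530138e-01],
       [ 0.00000000e+00,  0.00000000e+00,  0.00000000e+00,
         1.00000000e+00]])} 0.996083984375
```

View pics/top0.png

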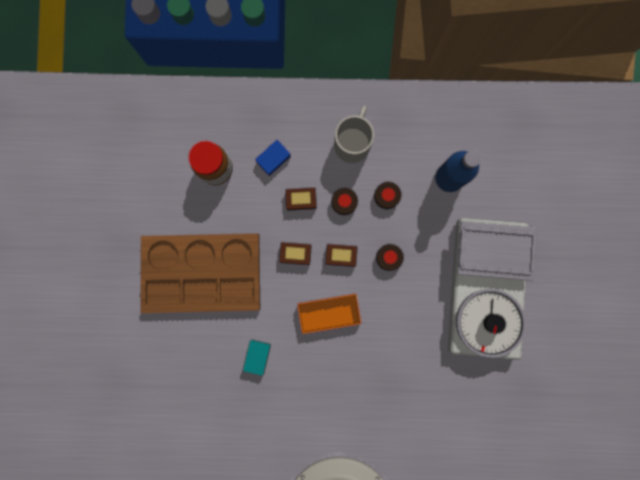

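View pics/side0.png

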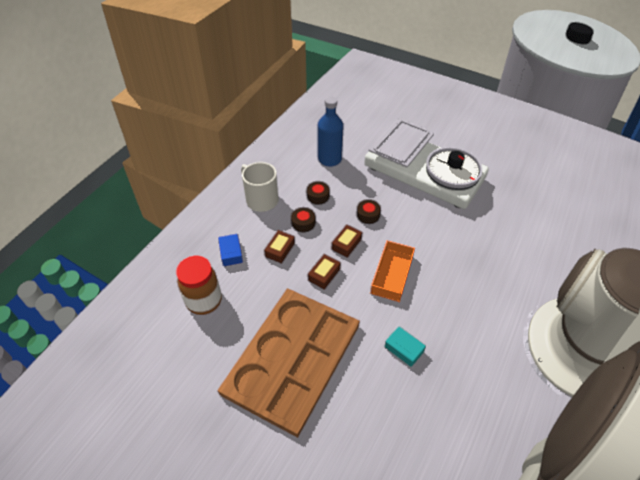

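Six pieces are present. Cakes are at (344,201), (387,195), (390,257) and bricks at (301,199), (295,254), (341,256). The look-alikes are the blue block (273,158) and the turquoise one (257,358). The pan is at (328,315), box at (200,272), platform at (495,250) and dial at (490,323), with the zero mark at about (483,349). Next I'll measure all of these.

```bash
cat > h.py <<'E'
from workcell import *
import cv2,numpy as np
from scipy.spatial.transform import Rotation as Ro
def T_of(name,o=None):
    i=camera_info(name)
    if name!="wrist": return i,np.array(i["cam_to_world"])
    T=np.eye(4);T[:3,:3]=Ro.from_euler("xyz",o["tcp_rot"],degrees=True).as_matrix();T[:3,3]=o["ee_pos"]
    return i,T@np.array(i["hand_eye"])
def cast(c,px,z):
    "pixels Nx2 -> world points on plane z"
    i,T=c
    K=np.array([[i["fx"],0,i["cx"]],[0,i["fy"],i["cy"]],[0,0,1]])
    n=cv2.undistortPoints(np.float64(px).reshape(-1,1,2),K,np.array(i["dist"])).reshape(-1,2)
    r=np.c_[n[:,0],-n[:,1],-np.ones(len(n))]@T[:3,:3].T
    return T[:3,3]+r*((z-T[2,3])/r[:,2])[:,None]
def snap(name):
    o=get_obs();p,d=camera(name);return p,d,T_of(name,o)
def blobs(m,amin):
    n,l,s,c=cv2.connectedComponentsWithStats(m.astype(np.uint8))
    return [(l==k) for k in range(1,n) if s[k,4]>=amin]
def cen(b): v,u=np.nonzero(b);return np.array([u.mean(),v.mean()])
def rect(c,b,z):
    "world centre, sizes, angle deg of long side of blob on plane z"
    k=max(cv2.findContours(b.astype(np.uint8),0,1)[0],key=cv2.contourArea)
    w=cast(c,k.reshape(-1,2),z)[:,:2]
    (x,y),(a,h),t=cv2.minAreaRect((w*1000).astype(np.float32))
    if a<h:t+=90;a,h=h,a
    return np.round([x,y,a,h,(t+90)%180-90],1)
def hsv(p): return np.moveaxis(cv2.cvtColor(p,cv2.COLOR_RGB2HSV).astype(int),2,0)
def pieces(p,c,zt=.028,amin=25):
    H,S,V=hsv(p);out=[]
    dot=((H<6)|(H>174))&(S>200)&(V>110)
    lab=(H>18)&(H<32)&(S>80)&(V>140)
    for nm,m in (("cake",dot),("brick",lab)):
        for b in blobs(m,amin):
            w=cast(c,[cen(b)],zt)[0]
            if -.3<w[1]<.55 and .2<w[0]<.8: out.append((nm,np.round(w[:2]*1000,1),np.round(cen(b)),b.sum(),rect(c,b,zt)))
    return out
E
python3 - <<'E'
from h import *
import workcell;print([n for n in dir(workcell) if not n.startswith('__')])
p,d,c=snap("top")
for x in pieces(p,c):print(*x)
H,S,V=hsv(p)
for (u,v) in [(170,240),(330,320),(316,254),(240,305),(310,190)]:print(u,v,H[v,u],S[v,u],V[v,u])
roi=np.zeros(H.shape,bool);roi[220:380,130:380]=1
pan=roi&(H<15)&(S>225)&(V>130)
for b in blobs(pan,300):print("pan",cen(b),b.sum(),rect(c,b,.032),rect(c,b,.0))
box=roi&(H<20)&(S>110);box[:,270:]=0
for b in blobs(box,3000):print("box",cen(b),b.sum(),rect(c,b,.024))
for n,z,l in (("pan",d,(328,315)),):print(d[315,328])
E
```

```text
['PlanningError', 'camera', 'camera_info', 'get_obs', 'job_done', 'tip_extent']
cake [763.1 305.8] [205. 158.] 802 [763.2 305.7  69.   67.9   1.7]
cake [689.3 -95.9] [388. 194.] 122 [689.6 -96.1  24.9  24.8 -44.5]
cake [674.3  -0.8] [344. 200.] 122 [674.7  -1.2  26.5  24.1   0.9]
cake [ 552.5 -101.7] [390. 257.] 126 [ 552.7 -101.7   26.1   23.9  -89. ]
brick [678.2  95.7] [300. 198.] 179 [677.4  95.2  37.2  22.1 -88.9]
brick [556.9 105.2] [295. 253.] 183 [556.6 105.8  37.   21.8 -89. ]
brick [554.8   4.4] [341. 255.] 187 [554.8   4.6  38.6  22.8  86.3]
170 240 13 156 119
330 320 14 236 172
316 254 141 14 126
240 305 14 158 113
310 190 9 171 76
pan [326.47502657 318.1402763 ] 941 [418.2  33.3 109.8  41.  -79.8] [416.3  33.  112.8  42.1 -79.8]
box [199.45771033 273.02053113] 8962 [510.  310.6 254.2 165.4 -87.8]
1.2085692
```

Run:
```python
import cv2
p=cv2.imread('pics/top0.png')
a=cv2.resize(p[130:370,240:400],None,fx=2.4,fy=2.4,interpolation=cv2.INTER_CUBIC)
b=cv2.resize(p[205:365,435:545],None,fx=3.6,fy=3.6,interpolation=cv2.INTER_CUBIC)
cv2.imwrite('pics/crop1.png',cv2.hconcat([a[:576],b[:576]]))
```

```text
(no output)
```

View pics/crop1.png

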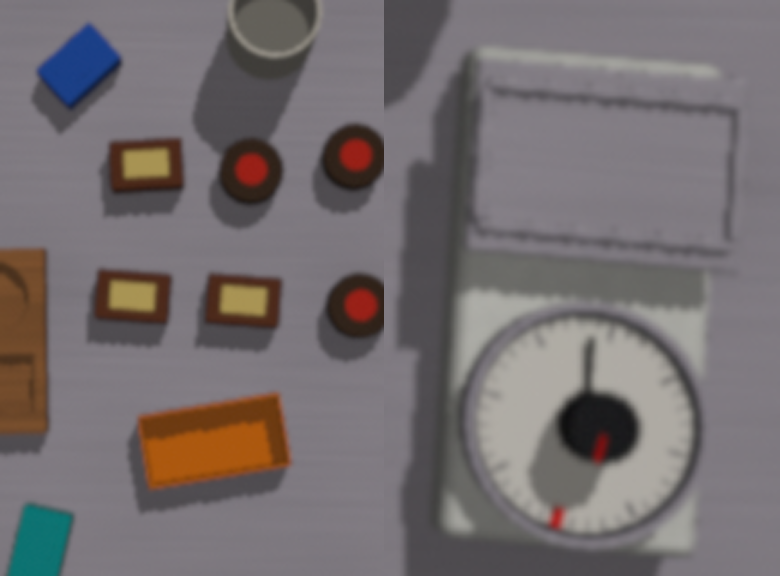

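The close crop confirms the choice: red-dot cakes, yellow-label bricks, and an open-side-up orange pan. The blue and turquoise blocks are ruled out. Moving over the box.

Call:
servo_tool:
  rows:
    - {"offset":[-0.5,-0.2,0],"yaw":0.25,"claw":0}
    - {"offset":[-1,-0.4,0],"yaw":0.428,"claw":0}
    - {"offset":[-1,-0.4,0],"yaw":0.428,"claw":0}
    - {"offset":[-1,-0.4,0],"yaw":0.428,"claw":0}
    - {"offset":[-1,-0.4,0],"yaw":0.428,"claw":0}
    - {"offset":[-1,-0.4,0],"yaw":0.428,"claw":0}
    - {"offset":[-1,-0.4,0],"yaw":0.428,"claw":0}
    - {"offset":[-1,-0.4,0],"yaw":0.428,"claw":0}
    - {"offset":[-1,-0.4,0],"yaw":0.428,"claw":0}
  squeeze: 40

```text
time: 1.32
ee_pos: [0.2126, 0.4742, 0.2532]
tcp_rot: [-180.0, 0.0, 90.1]
wrist_force: [0.7, -0.4, 0.5]
opening: 0.0854
grasp_force: 0.0
```

Call:
servo_tool:
  rows:
    - {"offset":[-0.3,0.5,0],"yaw":0,"claw":0}
    - {"offset":[-0.55,1,0],"yaw":0,"claw":0}
    - {"offset":[-0.55,1,0],"yaw":0,"claw":0}

```text
time: 1.7
ee_pos: [0.315, 0.4175, 0.2531]
tcp_rot: [180.0, 0.0, 89.8]
wrist_force: [-1.2, -0.8, -0.5]
opening: 0.0856
grasp_force: 0.0
```

Call:
servo_tool:
  rows:
    - {"offset":[-0.3,0.5,0],"yaw":0,"claw":0}
    - {"offset":[-0.55,1,0],"yaw":0,"claw":0}
    - {"offset":[-0.55,1,0],"yaw":0,"claw":0}

```text
time: 2.08
ee_pos: [0.4143, 0.3627, 0.2527]
tcp_rot: [-180.0, 0.0, 89.8]
wrist_force: [-0.5, -0.7, 0.1]
opening: 0.0849
grasp_force: 0.0
```

Call:
servo_tool:
  rows:
    - {"offset":[-0.3,0.5,0],"yaw":0,"claw":0}
    - {"offset":[-0.55,1,0],"yaw":0,"claw":0}
    - {"offset":[-0.55,1,0],"yaw":0,"claw":0}
    - {"offset":[-0.55,1,0],"yaw":0,"claw":0}

```text
time: 2.58
ee_pos: [0.5114, 0.3096, 0.2532]
tcp_rot: [-180.0, -0.0, 90.0]
wrist_force: [0.2, -0.4, 0.3]
opening: 0.0858
grasp_force: 0.0
```

Run:
```python
from h import *
print(tip_extent)
o=get_obs();print(o["ee_pos"],o["tcp_rot"])
p,d,c=snap("wrist");cv2.imwrite("pics/w1.png",p[:,:,::-1])
H,S,V=hsv(p)
m=(H<22)&(S>100)
for b in blobs(m,8000):print("box",cen(b),b.sum(),rect(c,b,.024),np.ptp(np.nonzero(b),axis=1))
```

```text
0.022
[0.51137602 0.30961352 0.25319375] [-1.79955540e+02 -7.07205342e-03  9.00005650e+01]
box [320.23839706 186.69479313] 48436 [508.5 310.7 256.7 168.4 -87.6] [275 197]
```

View pics/w1.png

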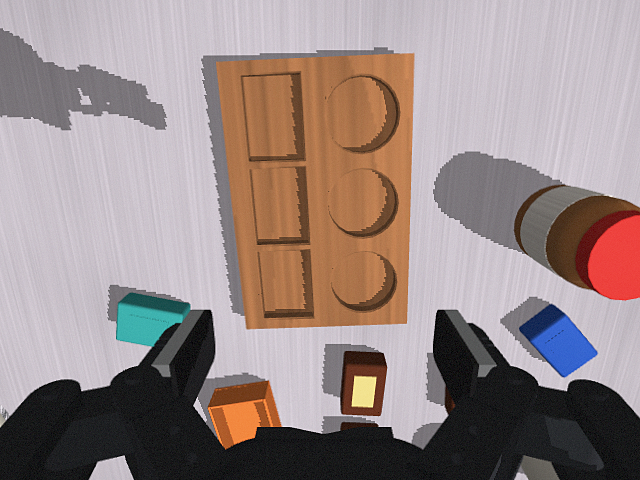

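The wrist view shows the empty box, with a contour of 256.7 x 168.4 mm centred at about (508.5, 310.7) and turned 2.4°. Next come the fingertip depth and a move planner.

```bash
cat >> h.py <<'E'
def plan(wps,o=None):
    "wps: (x,y,z mm, yaw deg); prints per call tool offset (units of 0.1 m) and yaw fraction"
    o=o or get_obs();P=np.array(o["ee_pos"])*1000;y=o["tcp_rot"][2]
    print("at",P.round(1),round(y,1))
    for w in wps:
        for k in range(20):
            a=np.radians(y);ax=np.array([[np.cos(a),np.sin(a),0],[np.sin(a),-np.cos(a),0],[0,0,-1]])
            d=ax@(np.array(w[:3])-P)/100
            t=-(((w[3]-y)+180)%360-180)/180
            n=int(np.ceil(np.abs(d).max()-1e-3))
            if n<1 and abs(t)<.002: break
            s=np.round(d/max(n,1),2);t=round(t,3)
            if not (s.any() or t): break
            print("  off",s.tolist(),"yaw",t)
            P=P+ax.T@s*100;y-=t*180
            if n<=1:break
        print("wp",w,"reached",P.round(1),round(y,1))
E
python3 - <<'E'
from h import *
o=get_obs();p,d,c=snap("wrist")
V=p.max(2);i=camera_info("wrist");he=np.array(i["hand_eye"])
m=(d<.2)&(d>0);v,u=np.nonzero(m)
K=np.array([[i["fx"],0,i["cx"]],[0,i["fy"],i["cy"]],[0,0,1]])
n=cv2.undistortPoints(np.float64(np.c_[u,v]).reshape(-1,1,2),K,i["dist"]).reshape(-1,2)
q=np.c_[n[:,0],-n[:,1],-np.ones(len(n))]*d[v,u][:,None]
t=q@he[:3,:3].T+he[:3,3]
f=np.abs(t[:,1])<.06
print("tip z",np.percentile(t[f,2],[90,98,99.8]))
p2,d2,c2=snap("top")
for x in pieces(p2,c2):print(*x)
for x in pieces(p,c,amin=100):print("w",*x)
plan([(554.8,4.4,110,92.4),(554.8,4.4,34,92.4)],o)
E
```

```text
tip z [-0.01536471  0.0004382   0.00658773]
cake [763.  305.7] [205. 158.] 804 [763.2 305.7  69.1  67.9   1.7]
cake [689.  -95.8] [388. 194.] 120 [ 6.896e+02 -9.500e+01  2.650e+01  2.400e+01  5.000e-01]
cake [674.3  -0.8] [344. 200.] 120 [674.7  -1.2  26.5  24.1   0.9]
cake [ 552.4 -101.8] [390. 257.] 127 [ 5.517e+02 -1.017e+02  2.610e+01  2.600e+01  5.000e-01]
brick [678.1  95.5] [300. 198.] 182 [677.4  95.2  37.2  22.1 -88.9]
brick [556.8 105.3] [295. 253.] 184 [556.6 105.8  37.   21.8 -89. ]
brick [554.8   4.2] [341. 255.] 189 [554.8   4.5  38.8  22.9  86.6]
w brick [555.2 103.9] [363. 391.] 678 [555.3 103.5  41.2  24.   86.7]
at [511.1 309.8 253.4] 90.0
  off [-0.76, 0.11, 0.36] yaw -0.013
  off [-0.77, 0.08, 0.36] yaw -0.0
  off [-0.77, 0.08, 0.36] yaw -0.0
  off [-0.77, 0.07, 0.35] yaw -0.0
wp (554.8, 4.4, 110, 92.4) reached [554.7   4.  110.4] 92.4
  off [0.0, 0.0, 0.76] yaw -0.0
wp (554.8, 4.4, 34, 92.4) reached [554.7   4.   34.4] 92.4
```

Run:
```python
from h import *
plan([(555.2,104.3,100,92.4),(555.2,104.3,32,92.4),(555.2,104.3,110,92.4),(473.4,229.2,100,92.4),(473.4,229.2,45,92.4)])
```

```text
at [511.1 309.8 253.7] 90.0
  off [-0.69, 0.15, 0.51] yaw -0.013
  off [-0.69, 0.12, 0.51] yaw -0.0
  off [-0.69, 0.11, 0.52] yaw -0.0
wp (555.2, 104.3, 100, 92.4) reached [554.9 103.9  99.7] 92.4
  off [0.0, 0.0, 0.68] yaw -0.0
wp (555.2, 104.3, 32, 92.4) reached [554.9 103.9  31.7] 92.4
  off [0.0, 0.0, -0.78] yaw -0.0
wp (555.2, 104.3, 110, 92.4) reached [554.9 103.9 109.7] 92.4
  off [0.64, -0.38, 0.05] yaw -0.0
  off [0.65, -0.38, 0.05] yaw -0.0
wp (473.4, 229.2, 100, 92.4) reached [473.6 229.6  99.7] 92.4
  off [-0.0, -0.0, 0.55] yaw -0.0
wp (473.4, 229.2, 45, 92.4) reached [473.6 229.6  44.7] 92.4
```

Call:
servo_tool:
  rows:
    - {"offset":[-0.4,0.1,0.3],"yaw":-0.013,"claw":0}
    - {"offset":[-0.69,0.15,0.51],"yaw":-0.013,"claw":0}

```text
time: 2.98
ee_pos: [0.5264, 0.2397, 0.2016]
tcp_rot: [180.0, -0.0, 92.4]
wrist_force: [-0.3, -0.3, 0.1]
opening: 0.0855
grasp_force: 0.0
```

Call:
servo_tool:
  rows:
    - {"offset":[-0.5,0.1,0.35],"yaw":0,"claw":0}
    - {"offset":[-0.69,0.12,0.51],"yaw":0,"claw":0}

```text
time: 3.22
ee_pos: [0.5409, 0.1699, 0.1497]
tcp_rot: [-179.9, 0.0, 92.3]
wrist_force: [0.1, 0.1, 0.1]
opening: 0.0855
grasp_force: 0.0
```

Call:
servo_tool:
  rows:
    - {"offset":[-0.5,0.1,0.35],"yaw":0,"claw":0}
    - {"offset":[-0.69,0.11,0.52],"yaw":0,"claw":0}
    - {"offset":[-0.69,0.11,0.52],"yaw":0,"claw":0}

```text
time: 3.6
ee_pos: [0.5547, 0.1024, 0.0984]
tcp_rot: [-179.9, 0.0, 92.2]
wrist_force: [0.8, 0.5, -0.0]
opening: 0.0855
grasp_force: 0.0
```

Call:
servo_tool:
  rows:
    - {"offset":[0,0,0.4],"yaw":0,"claw":0}
    - {"offset":[0,0,0.68],"yaw":0,"claw":0}
    - {"offset":[0,0,0.68],"yaw":0,"claw":0}
    - {"offset":[0,0,0.68],"yaw":0,"claw":0.7}
    - {"offset":[0,0,0.68],"yaw":0,"claw":0.7}
    - {"offset":[0,0,0.68],"yaw":0,"claw":0.7}
    - {"offset":[0,0,0.68],"yaw":0,"claw":0.7}
    - {"offset":[0,0,0.68],"yaw":0,"claw":0.7}
  squeeze: 60

```text
time: 4.6
ee_pos: [0.5567, 0.1032, 0.0336]
tcp_rot: [179.8, -0.1, 92.3]
wrist_force: [-1.8, 1.6, 8.8]
opening: 0.045
grasp_force: 60.0
```

Call:
servo_tool:
  rows:
    - {"offset":[0,0,-0.3],"yaw":0,"claw":0.7}
    - {"offset":[0,0,-0.78],"yaw":0,"claw":0.7}
    - {"offset":[0,0,-0.78],"yaw":0,"claw":0.7}

```text
time: 4.97
ee_pos: [0.5578, 0.1032, 0.1142]
tcp_rot: [179.6, -0.1, 92.2]
wrist_force: [0.8, 0.8, -0.8]
opening: 0.0453
grasp_force: 60.7
```

Call:
servo_tool:
  rows:
    - {"offset":[0.3,-0.19,0.02],"yaw":0,"claw":0.7}
    - {"offset":[0.64,-0.38,0.05],"yaw":0,"claw":0.7}

```text
time: 5.22
ee_pos: [0.5147, 0.1655, 0.1041]
tcp_rot: [180.0, -0.0, 92.2]
wrist_force: [0.1, 0.4, -1.0]
opening: 0.045
grasp_force: 60.6
```

Call:
servo_tool:
  rows:
    - {"offset":[0.4,-0.24,0.02],"yaw":0,"claw":0.7}
    - {"offset":[0.65,-0.38,0.05],"yaw":0,"claw":0.7}
    - {"offset":[0.65,-0.38,0.05],"yaw":0,"claw":0.7}
    - {"offset":[0.65,-0.38,0.05],"yaw":0,"claw":0.7}

```text
time: 5.72
ee_pos: [0.4748, 0.2283, 0.0992]
tcp_rot: [180.0, 0.0, 92.3]
wrist_force: [0.5, -0.2, -0.3]
opening: 0.0447
grasp_force: 60.6
```

Run:
```python
from h import *
plan([(473.4,229.2,65,92.4),(473.4,229.2,45,92.4)])
p,d,c=snap("wrist");cv2.imwrite("pics/w2.png",p[:,:,::-1])
```

```text
at [474.8 228.3  99.2] 92.3
  off [0.01, -0.01, 0.34] yaw -0.001
wp (473.4, 229.2, 65, 92.4) reached [473.8 229.3  65.2] 92.4
  off [-0.0, -0.0, 0.2] yaw 0.0
wp (473.4, 229.2, 45, 92.4) reached [473.8 229.3  45.2] 92.4
```

View pics/w2.png

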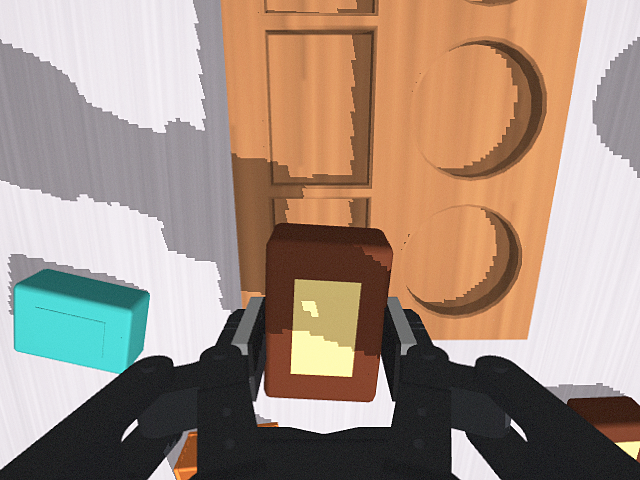

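The brick is held squarely, in line with the well. Checking its offset along the jaws from the label.

```bash
cat >> h.py <<'E'
def held(p,o,c,depth=.0056,kind="brick"):
    "centre of held piece's top in tool x,y (mm)"
    H,S,V=hsv(p);m=(H>18)&(H<34)&(S>80)&(V>110) if kind=="brick" else ((H<6)|(H>174))&(S>180)&(V>90)
    m[:, :230]=0;m[:,420:]=0;m[:200]=0
    b=max(blobs(m,150),key=lambda b:b.sum())
    w=cast(c,[cen(b)],o["ee_pos"][2]-depth)[0]
    R=Ro.from_euler("xyz",o["tcp_rot"],degrees=True).as_matrix()
    t=R.T@(w-o["ee_pos"])*1000;print("held tool xy",t.round(1),b.sum(),"world",(w*1000).round(1))
    return t
E
python3 - <<'E'
from h import *
o=get_obs();p,d,c=snap("wrist");held(p,o,c)
E
```

```text
held tool xy [9.2 1.8 5.6] 3628 world [476.5 237.4  93.7]
```

Run:
```python
from h import *
o=get_obs();p,d,(i,T)=snap("wrist")
H,S,V=hsv(p)
for (u,v) in [(325,330),(325,260),(325,390),(320,100),(460,180)]:
    K=np.array([[i["fx"],0,i["cx"]],[0,i["fy"],i["cy"]],[0,0,1]])
    n=cv2.undistortPoints(np.float64([[[u,v]]]),K,i["dist"]).ravel()
    q=np.array([n[0],-n[1],-1])*d[v,u]
    w=T[:3,:3]@q+T[:3,3];print(u,v,d[v,u].round(4),(w*1000).round(1),((w-o["ee_pos"])*1000).round(1))
p2,d2,c2=snap("top");cv2.imwrite("pics/t2.png",p2[:,:,::-1])
for x in pieces(p2,c2):print(*x)
```

```text
325 330 0.1423 [475.9 229.3  95. ] [ 0.8  1.4 -4.3]
325 260 0.1354 [474.8 256.9  93.7] [-0.3 28.9 -5.6]
325 390 0.1497 [477.  202.7  95.7] [  1.9 -25.2  -3.6]
320 100 0.1945 [470.  314.8  13.4] [ -5.1  86.9 -85.9]
460 180 0.1947 [543.8 278.4  25.5] [ 68.7  50.4 -73.8]
cake [763.4 305.8] [205. 157.] 795 [763.2 305.7  69.   67.9   1.7]
cake [689.3 -96. ] [388. 194.] 120 [689.6 -96.1  25.   24.8 -44. ]
cake [674.4  -0.9] [344. 200.] 120 [674.7  -1.2  26.5  24.1   0.9]
cake [ 552.5 -101.7] [390. 257.] 126 [ 552.7 -101.7   26.1   23.9  -89. ]
brick [678.3  95.6] [300. 198.] 173 [678.5  95.3  37.3  19.9 -89. ]
brick [554.7   4.7] [341. 255.] 173 [554.1   5.7  36.9  21.8 -89.2]
```

Run:
```python
from h import *
o=get_obs();p,d,c=snap("wrist")
print(cast(c,[[266,31],[377,28],[373,186],[271,183],[272,196],[370,197]],.024).round(4)[:,:2]*1000)
g=cv2.cvtColor(p,cv2.COLOR_RGB2GRAY).astype(int)
print("row110",g[110,255:290].tolist(),g[110,355:385].tolist())
print("brick edges", cast(c,[[270,330],[384,330]],o["ee_pos"][2]-.005).round(4)[:,:2]*1000)
plan([(472.4,227.7,65,92.4),(472.4,227.7,45,92.4)])
```

```text
[[443.9 343.7]
 [495.5 347. ]
 [499.3 273.2]
 [446.2 272.7]
 [446.7 265.8]
 [498.2 267.4]]
row110 [167, 164, 165, 163, 162, 161, 160, 161, 156, 161, 161, 171, 135, 105, 108, 154, 173, 167, 168, 165, 167, 168, 166, 164, 162, 163, 158, 160, 163, 155, 160, 155, 161, 161, 159] [92, 93, 93, 98, 99, 96, 100, 99, 98, 96, 93, 95, 101, 70, 60, 74, 108, 101, 106, 178, 169, 167, 162, 163, 164, 167, 164, 164, 163, 163]
brick edges [[455.1 228.1]
 [498.2 229.8]]
at [475.  228.   99.3] 92.2
  off [-0.0, -0.03, 0.34] yaw -0.001
wp (472.4, 227.7, 65, 92.4) reached [472.  227.9  65.3] 92.4
  off [-0.0, 0.0, 0.2] yaw -0.0
wp (472.4, 227.7, 45, 92.4) reached [472.  227.9  45.3] 92.4
```

Call:
servo_tool:
  rows:
    - {"offset":[0,-0.025,0.2],"yaw":0,"claw":0.7}
    - {"offset":[0,-0.025,0.34],"yaw":0,"claw":0.7}
    - {"offset":[0,-0.025,0.43],"yaw":0,"claw":0.7}
    - {"offset":[0,-0.025,0.5],"yaw":0,"claw":0.7}
    - {"offset":[0,-0.025,0.54],"yaw":0,"claw":0.7}
    - {"offset":[0,-0.025,0.54],"yaw":0,"claw":0.7}

```text
time: 6.72
ee_pos: [0.4723, 0.2286, 0.0457]
tcp_rot: [180.0, -0.0, 92.2]
wrist_force: [-0.2, -0.4, -0.1]
opening: 0.0451
grasp_force: 60.8
```

Call:
servo_tool:
  rows:
    - {"offset":[0,0,0.0],"yaw":0,"claw":0.35}
    - {"offset":[0,0,0.0],"yaw":0,"claw":0.35}
    - {"offset":[0,0,0.0],"yaw":0,"claw":0.35}
    - {"offset":[0,0,-0.3],"yaw":0,"claw":0.35}
    - {"offset":[0,0,-0.8],"yaw":0,"claw":0.2}
    - {"offset":[0,0,-0.9],"yaw":0,"claw":0}
    - {"offset":[0,0,-0.9],"yaw":0,"claw":0}

```text
time: 7.6
ee_pos: [0.4724, 0.2287, 0.1356]
tcp_rot: [179.9, -0.0, 92.2]
wrist_force: [0.2, -0.4, -0.6]
opening: 0.0854
grasp_force: 0.0
```

Run:
```python
from h import *
p,d,c=snap("wrist");cv2.imwrite("pics/w3.png",p[:,:,::-1])
p,d,c=snap("top")
for x in pieces(p,c):print(*x)
plan([(553.5,4.0,100,92.4),(553.5,4.0,32,92.4),(553.5,4,110,92.4),(469.2,308,100,92.4)])
```

```text
cake [763.3 305.8] [205. 157.] 796 [763.2 305.7  69.   67.9   1.7]
cake [689.3 -95.8] [388. 194.] 118 [689.6 -96.1  25.   24.8 -44. ]
cake [674.1  -0.8] [344. 200.] 119 [674.7  -1.2  26.5  24.1   0.9]
cake [ 552.3 -101.6] [390. 257.] 125 [ 552.2 -101.2   26.    24.7   45.7]
brick [678.3  95.6] [300. 198.] 173 [678.5  95.3  37.3  19.9 -89. ]
brick [554.8   4.5] [341. 255.] 175 [555.1   4.7  38.1  22.2  86.3]
brick [474.6 218.1] [242. 290.] 43 [474.5 217.4  21.6   8.6   1.7]
at [471.6 228.3 133.9] 92.2
  off [-0.76, 0.24, 0.11] yaw -0.001
  off [-0.76, 0.24, 0.11] yaw 0.0
  off [-0.76, 0.25, 0.12] yaw 0.0
wp (553.5, 4.0, 100, 92.4) reached [554.    3.6  99.9] 92.4
  off [0.0, -0.0, 0.68] yaw 0.0
wp (553.5, 4.0, 32, 92.4) reached [554.    3.6  31.9] 92.4
  off [0.0, -0.0, -0.78] yaw 0.0
wp (553.5, 4, 110, 92.4) reached [554.    3.6 109.9] 92.4
  off [0.77, -0.18, 0.02] yaw 0.0
  off [0.77, -0.18, 0.03] yaw 0.0
  off [0.77, -0.18, 0.02] yaw 0.0
  off [0.77, -0.18, 0.03] yaw 0.0
wp (469.2, 308, 100, 92.4) reached [469.  308.2  99.9] 92.4
```

View pics/w3.png

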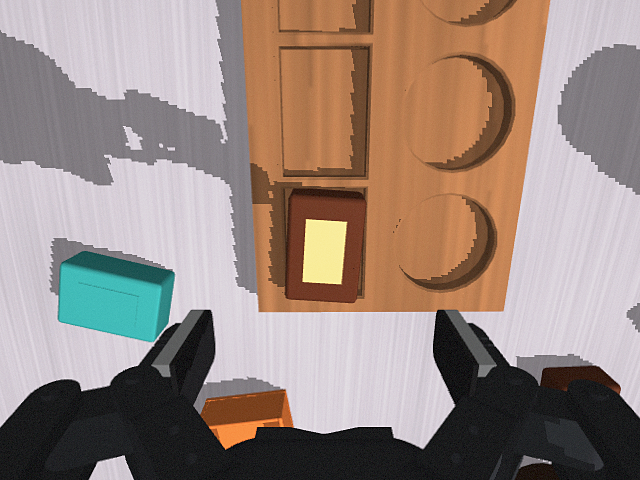

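The brick sits in its well, label at (325,252). On to the second brick.

Call:
servo_tool:
  rows:
    - {"offset":[-0.4,0.12,0.05],"yaw":0,"claw":0}
    - {"offset":[-0.76,0.24,0.11],"yaw":0,"claw":0}

```text
time: 7.95
ee_pos: [0.4986, 0.1527, 0.1225]
tcp_rot: [-179.9, 0.0, 92.3]
wrist_force: [0.1, -0.2, 0.5]
opening: 0.0854
grasp_force: 0.0
```

Call:
servo_tool:
  rows:
    - {"offset":[-0.4,0.12,0.05],"yaw":0,"claw":0}
    - {"offset":[-0.76,0.24,0.11],"yaw":0,"claw":0}

```text
time: 8.2
ee_pos: [0.5256, 0.0771, 0.1115]
tcp_rot: [-179.9, 0.0, 92.2]
wrist_force: [0.1, 0.5, -0.2]
opening: 0.0858
grasp_force: 0.0
```

Call:
servo_tool:
  rows:
    - {"offset":[-0.5,0.15,0.05],"yaw":0,"claw":0}
    - {"offset":[-0.76,0.24,0.12],"yaw":0,"claw":0}
    - {"offset":[-0.76,0.24,0.12],"yaw":0,"claw":0}

```text
time: 8.57
ee_pos: [0.5523, 0.0019, 0.0989]
tcp_rot: [-179.8, 0.0, 92.1]
wrist_force: [-0.2, -0.2, -1.7]
opening: 0.0854
grasp_force: 0.0
```

Call:
servo_tool:
  rows:
    - {"offset":[0,0,0.4],"yaw":0,"claw":0}
    - {"offset":[0,0,0.68],"yaw":0,"claw":0}
    - {"offset":[0,0,0.68],"yaw":0,"claw":0}
    - {"offset":[0,0,0.68],"yaw":0,"claw":0.7}
    - {"offset":[0,0,0.68],"yaw":0,"claw":0.7}
    - {"offset":[0,0,0.68],"yaw":0,"claw":0.7}
    - {"offset":[0,0,0.68],"yaw":0,"claw":0.7}
    - {"offset":[0,0,0.68],"yaw":0,"claw":0.7}

```text
time: 9.57
ee_pos: [0.554, 0.0037, 0.0353]
tcp_rot: [179.8, -0.0, 92.3]
wrist_force: [-1.8, 1.0, 6.6]
opening: 0.0448
grasp_force: 59.8
```

Call:
servo_tool:
  rows:
    - {"offset":[0,0,-0.3],"yaw":0,"claw":0.7}
    - {"offset":[0,0,-0.78],"yaw":0,"claw":0.7}
    - {"offset":[0,0,-0.78],"yaw":0,"claw":0.7}
    - {"offset":[0,0,-0.78],"yaw":0,"claw":0.7}

```text
time: 10.07
ee_pos: [0.5531, 0.0036, 0.1114]
tcp_rot: [180.0, -0.0, 92.2]
wrist_force: [-0.2, -0.5, -1.7]
opening: 0.0451
grasp_force: 60.3
```

```bash
cat >> h.py <<'E'
def zcheck(p,d,c,kind="brick",amin=150):
    "height and tilt of label / dot tops from depth, world mm"
    i,T=c;H,S,V=hsv(p);m=(H>17)&(H<34)&(S>60)&(V>90) if kind=="brick" else ((H<6)|(H>174))&(S>170)&(V>80)
    K=np.array([[i["fx"],0,i["cx"]],[0,i["fy"],i["cy"]],[0,0,1]])
    for b in blobs(m,amin):
        v,u=np.nonzero(b)
        n=cv2.undistortPoints(np.float64(np.c_[u,v]).reshape(-1,1,2),K,i["dist"]).reshape(-1,2)
        w=(np.c_[n[:,0],-n[:,1],-np.ones(len(n))]*d[v,u][:,None])@T[:3,:3].T+T[:3,3]
        g=w.mean(0);k=np.linalg.lstsq(np.c_[w-g][:,:2],(w-g)[:,2],rcond=None)[0]
        print(kind,"px",cen(b).round(),len(v),"centre",(g*1000).round(1),"tilt deg",np.degrees(k).round(1),"toolrel",(g*1000-np.array(get_obs()["ee_pos"])*1000).round(1))
E
python3 - <<'E'
from h import *
p,d,c=snap("wrist");zcheck(p,d,c)
plan([(469.2,308,100,92.4)])
E
```

```text
brick px [571. 101.] 3857 centre [675.6  95.6  29.8] tilt deg [-44.3  -4.5] toolrel [122.9  92.1 -80.9]
brick px [324. 328.] 5882 centre [553.5   5.1 106.2] tilt deg [-3.4 18.1] toolrel [ 0.8  1.6 -4.5]
at [552.7   3.6 110.7] 92.2
  off [0.77, -0.18, 0.03] yaw -0.001
  off [0.77, -0.18, 0.03] yaw 0.0
  off [0.77, -0.17, 0.02] yaw 0.0
  off [0.77, -0.18, 0.03] yaw 0.0
wp (469.2, 308, 100, 92.4) reached [468.9 308.3  99.7] 92.4
```

Call:
servo_tool:
  rows:
    - {"offset":[0.4,-0.09,0.01],"yaw":0,"claw":0.7}
    - {"offset":[0.77,-0.18,0.03],"yaw":0,"claw":0.7}

```text
time: 10.38
ee_pos: [0.5311, 0.0804, 0.1069]
tcp_rot: [-179.9, 0.0, 92.2]
wrist_force: [0.0, 0.1, -1.1]
opening: 0.0447
grasp_force: 60.3
```

Call:
servo_tool:
  rows:
    - {"offset":[0.4,-0.09,0.01],"yaw":0,"claw":0.7}
    - {"offset":[0.77,-0.18,0.03],"yaw":0,"claw":0.7}

```text
time: 10.62
ee_pos: [0.5099, 0.1571, 0.1039]
tcp_rot: [-179.9, 0.0, 92.2]
wrist_force: [-0.1, -0.3, -1.4]
opening: 0.0448
grasp_force: 60.3
```

Call:
servo_tool:
  rows:
    - {"offset":[0.4,-0.09,0.01],"yaw":0,"claw":0.7}
    - {"offset":[0.77,-0.17,0.02],"yaw":0,"claw":0.7}

```text
time: 10.88
ee_pos: [0.4899, 0.2333, 0.1019]
tcp_rot: [-179.9, 0.0, 92.3]
wrist_force: [0.8, 0.7, -0.8]
opening: 0.0448
grasp_force: 60.3
```

Call:
servo_tool:
  rows:
    - {"offset":[0.4,-0.09,0.01],"yaw":0,"claw":0.7}
    - {"offset":[0.76,-0.18,0.03],"yaw":0,"claw":0.7}
    - {"offset":[0.76,-0.18,0.03],"yaw":0,"claw":0.7}
    - {"offset":[0.76,-0.18,0.03],"yaw":0,"claw":0.7}

```text
time: 11.38
ee_pos: [0.4696, 0.3071, 0.0993]
tcp_rot: [-179.9, 0.1, 92.3]
wrist_force: [-0.2, 0.1, -0.2]
opening: 0.045
grasp_force: 60.2
```

Run:
```python
from h import *
p,d,c=snap("wrist");zcheck(p,d,c)
plan([(469.2,307.8,60,92.4),(469.2,307.8,45,92.4)])
```

```text
brick px [324. 328.] 5843 centre [470.  308.6  94. ] tilt deg [-3.4 17.6] toolrel [ 0.1  1.8 -5.6]
brick px [322. 414.] 1198 centre [472.4 221.5  41.8] tilt deg [-1.7 40.5] toolrel [  2.5 -85.3 -57.8]
at [469.9 306.8  99.6] 92.2
  off [0.01, -0.01, 0.4] yaw -0.001
wp (469.2, 307.8, 60, 92.4) reached [468.8 307.8  59.6] 92.4
  off [0.0, 0.0, 0.15] yaw 0.0
wp (469.2, 307.8, 45, 92.4) reached [468.8 307.8  44.6] 92.4
```

Call:
servo_tool:
  rows:
    - {"offset":[0.01,0,0.2],"yaw":0,"claw":0.7}
    - {"offset":[0.01,0,0.34],"yaw":0,"claw":0.7}
    - {"offset":[0.01,0,0.43],"yaw":0,"claw":0.7}
    - {"offset":[0.01,0,0.5],"yaw":0,"claw":0.7}
    - {"offset":[0.01,0,0.55],"yaw":0,"claw":0.7}
    - {"offset":[0.01,0,0.55],"yaw":0,"claw":0.7}

```text
time: 12.18
ee_pos: [0.4701, 0.3083, 0.0472]
tcp_rot: [179.9, -0.0, 92.2]
wrist_force: [-5.5, -4.8, 15.3]
opening: 0.0444
grasp_force: 63.4
```

Call:
servo_tool:
  rows:
    - {"offset":[0,0,0.0],"yaw":0,"claw":0.35}
    - {"offset":[0,0,0.0],"yaw":0,"claw":0.35}
    - {"offset":[0,0,0.0],"yaw":0,"claw":0.35}
    - {"offset":[0,0,-0.3],"yaw":0,"claw":0.35}
    - {"offset":[0,0,-0.8],"yaw":0,"claw":0.2}
    - {"offset":[0,0,-0.9],"yaw":0,"claw":0}
    - {"offset":[0,0,-0.9],"yaw":0,"claw":0}

```text
time: 13.05
ee_pos: [0.4703, 0.3087, 0.1355]
tcp_rot: [179.9, -0.0, 92.2]
wrist_force: [-0.2, 0.9, -1.1]
opening: 0.0854
grasp_force: 0.0
```

Run:
```python
from h import *
p,d,c=snap("wrist");cv2.imwrite("pics/w4.png",p[:,:,::-1])
p,d,c=snap("top")
for x in pieces(p,c):print(*x)
plan([(676.7,95.1,100,92.4),(676.7,95.1,32,92.4),(676.7,95.1,110,92.4),(465.9,387.8,100,92.4)])
```

```text
cake [763.2 305.8] [205. 157.] 800 [763.2 305.7  69.   67.9   1.7]
cake [689.5 -95.9] [388. 194.] 120 [689.6 -96.1  25.   24.8 -44. ]
cake [674.4  -0.7] [344. 200.] 119 [674.7  -1.2  26.5  24.1   0.9]
cake [ 552.3 -101.6] [390. 257.] 125 [ 552.2 -101.2   26.    24.7   45.7]
brick [678.1  95.8] [300. 198.] 178 [677.4  95.2  37.2  22.1 -88.9]
brick [472.6 307.3] [200. 290.] 127 [473.  307.9  26.1  21.5 -89. ]
brick [474.5 232.6] [235. 290.] 190 [474.2 232.5  38.8  21.5 -89. ]
at [469.5 308.3 133.7] 92.3
  off [-0.74, 0.66, 0.11] yaw -0.001
  off [-0.74, 0.66, 0.11] yaw 0.0
  off [-0.74, 0.66, 0.12] yaw 0.0
wp (676.7, 95.1, 100, 92.4) reached [676.5  94.7  99.7] 92.4
  off [0.0, 0.0, 0.68] yaw 0.0
wp (676.7, 95.1, 32, 92.4) reached [676.5  94.7  31.7] 92.4
  off [0.0, 0.0, -0.78] yaw 0.0
wp (676.7, 95.1, 110, 92.4) reached [676.5  94.7 109.7] 92.4
  off [0.75, -0.49, 0.02] yaw 0.0
  off [0.76, -0.5, 0.03] yaw 0.0
  off [0.75, -0.49, 0.02] yaw 0.0
  off [0.76, -0.5, 0.03] yaw 0.0
wp (465.9, 387.8, 100, 92.4) reached [465.9 388.   99.7] 92.4
```

View pics/w4.png

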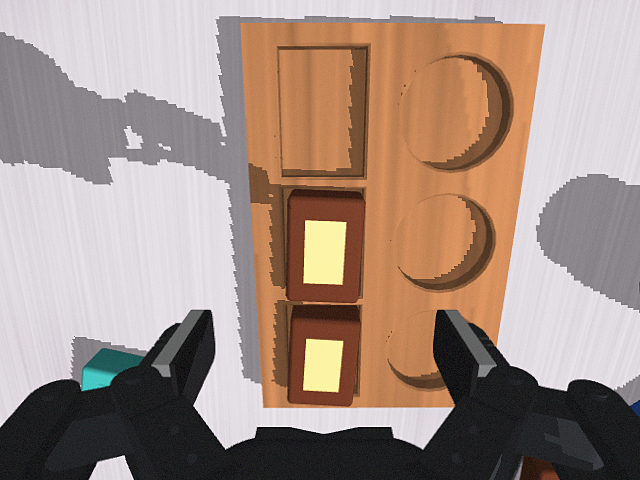

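Both bricks are in their wells. Third brick next.

Call:
servo_tool:
  rows:
    - {"offset":[-0.37,0.33,0.05],"yaw":0,"claw":0}
    - {"offset":[-0.74,0.66,0.11],"yaw":0,"claw":0}

```text
time: 13.4
ee_pos: [0.5388, 0.2365, 0.1225]
tcp_rot: [-179.9, 0.0, 92.3]
wrist_force: [0.1, 0.1, 0.5]
opening: 0.0854
grasp_force: 0.0
```

Call:
servo_tool:
  rows:
    - {"offset":[-0.37,0.33,0.05],"yaw":0,"claw":0}
    - {"offset":[-0.74,0.66,0.11],"yaw":0,"claw":0}

```text
time: 13.65
ee_pos: [0.608, 0.1644, 0.1112]
tcp_rot: [-179.9, 0.0, 92.3]
wrist_force: [0.2, 0.4, -0.4]
opening: 0.0856
grasp_force: 0.0
```

Call:
servo_tool:
  rows:
    - {"offset":[-0.45,0.4,0.05],"yaw":0,"claw":0}
    - {"offset":[-0.73,0.66,0.12],"yaw":0,"claw":0}
    - {"offset":[-0.73,0.66,0.12],"yaw":0,"claw":0}
    - {"offset":[-0.73,0.66,0.12],"yaw":0,"claw":0}

```text
time: 14.15
ee_pos: [0.6757, 0.0955, 0.0998]
tcp_rot: [-179.9, 0.0, 92.2]
wrist_force: [-0.1, 0.7, 0.5]
opening: 0.0857
grasp_force: 0.0
```

Call:
servo_tool:
  rows:
    - {"offset":[0,0,0.4],"yaw":0,"claw":0}
    - {"offset":[0,0,0.68],"yaw":0,"claw":0}
    - {"offset":[0,0,0.68],"yaw":0,"claw":0}
    - {"offset":[0,0,0.68],"yaw":0,"claw":0.7}
    - {"offset":[0,0,0.68],"yaw":0,"claw":0.7}
    - {"offset":[0,0,0.68],"yaw":0,"claw":0.7}
    - {"offset":[0,0,0.68],"yaw":0,"claw":0.7}
    - {"offset":[0,0,0.68],"yaw":0,"claw":0.7}

```text
time: 15.15
ee_pos: [0.6775, 0.0958, 0.0354]
tcp_rot: [179.8, -0.0, 92.3]
wrist_force: [-1.7, 1.1, 6.4]
opening: 0.0446
grasp_force: 61.9
```

Call:
servo_tool:
  rows:
    - {"offset":[0,0,-0.3],"yaw":0,"claw":0.7}
    - {"offset":[0,0,-0.78],"yaw":0,"claw":0.7}
    - {"offset":[0,0,-0.78],"yaw":0,"claw":0.7}
    - {"offset":[0,0,-0.78],"yaw":0,"claw":0.7}

```text
time: 15.65
ee_pos: [0.6765, 0.0955, 0.1112]
tcp_rot: [180.0, -0.0, 92.2]
wrist_force: [0.5, -0.2, -2.0]
opening: 0.0446
grasp_force: 61.5
```

Run:
```python
from h import *
p,d,c=snap("wrist");zcheck(p,d,c)
plan([(465.9,387.8,100,92.4)])
```

```text
brick px [324. 330.] 5815 centre [676.8  95.6 105.6] tilt deg [-0.5 13. ] toolrel [ 0.8  0.2 -4.7]
at [676.1  95.4 110.3] 92.2
  off [0.75, -0.5, 0.03] yaw -0.001
  off [0.75, -0.49, 0.02] yaw 0.0
  off [0.75, -0.49, 0.03] yaw 0.0
  off [0.76, -0.5, 0.02] yaw 0.0
wp (465.9, 387.8, 100, 92.4) reached [465.7 387.9 100.3] 92.4
```

Call:
servo_tool:
  rows:
    - {"offset":[0.4,-0.25,0.01],"yaw":0,"claw":0.7}
    - {"offset":[0.75,-0.5,0.03],"yaw":0,"claw":0.7}

```text
time: 15.95
ee_pos: [0.6223, 0.1689, 0.1064]
tcp_rot: [-179.9, 0.0, 92.2]
wrist_force: [0.9, 0.4, -1.4]
opening: 0.044
grasp_force: 61.4
```

Call:
servo_tool:
  rows:
    - {"offset":[0.4,-0.25,0.01],"yaw":0,"claw":0.7}
    - {"offset":[0.75,-0.49,0.02],"yaw":0,"claw":0.7}

```text
time: 16.2
ee_pos: [0.57, 0.2424, 0.1046]
tcp_rot: [-179.9, 0.0, 92.3]
wrist_force: [-0.8, -0.0, -1.1]
opening: 0.0445
grasp_force: 61.4
```

Call:
servo_tool:
  rows:
    - {"offset":[0.4,-0.25,0.01],"yaw":0,"claw":0.7}
    - {"offset":[0.75,-0.49,0.03],"yaw":0,"claw":0.7}

```text
time: 16.45
ee_pos: [0.5182, 0.3153, 0.1017]
tcp_rot: [-179.9, 0.1, 92.3]
wrist_force: [0.7, 0.2, -0.7]
opening: 0.0445
grasp_force: 61.4
```

Call:
servo_tool:
  rows:
    - {"offset":[0.4,-0.25,0.01],"yaw":0,"claw":0.7}
    - {"offset":[0.77,-0.5,0.02],"yaw":0,"claw":0.7}
    - {"offset":[0.77,-0.5,0.02],"yaw":0,"claw":0.7}
    - {"offset":[0.77,-0.5,0.02],"yaw":0,"claw":0.7}

```text
time: 16.95
ee_pos: [0.4664, 0.3891, 0.1002]
tcp_rot: [-179.9, 0.1, 92.3]
wrist_force: [0.5, -0.4, -0.9]
opening: 0.0442
grasp_force: 61.5
```

Run:
```python
from h import *
p,d,c=snap("wrist");zcheck(p,d,c)
plan([(466.1,388.5,60,92.4),(466.1,388.5,45,92.4)])
```

```text
brick px [324. 330.] 5815 centre [466.8 389.2  94.6] tilt deg [-0.5 13.5] toolrel [-0.1  0.4 -5.8]
brick px [325. 416.] 1198 centre [470.8 301.5  42.4] tilt deg [-3.3 49.6] toolrel [  3.9 -87.2 -58. ]
at [466.9 388.7 100.4] 92.2
  off [-0.0, -0.01, 0.4] yaw -0.001
wp (466.1, 388.5, 60, 92.4) reached [465.9 388.7  60.4] 92.4
  off [-0.0, 0.0, 0.15] yaw 0.0
wp (466.1, 388.5, 45, 92.4) reached [465.9 388.7  45.4] 92.4
```

Call:
servo_tool:
  rows:
    - {"offset":[0,0,0.2],"yaw":0,"claw":0.7}
    - {"offset":[0,0,0.34],"yaw":0,"claw":0.7}
    - {"offset":[0,0,0.43],"yaw":0,"claw":0.7}
    - {"offset":[0,0,0.5],"yaw":0,"claw":0.7}
    - {"offset":[0,0,0.54],"yaw":0,"claw":0.7}
    - {"offset":[0,0,0.54],"yaw":0,"claw":0.7}

```text
time: 17.75
ee_pos: [0.467, 0.3896, 0.0477]
tcp_rot: [180.0, -0.0, 92.2]
wrist_force: [0.5, -0.1, -0.2]
opening: 0.0445
grasp_force: 61.5
```

Call:
servo_tool:
  rows:
    - {"offset":[0,0,0.0],"yaw":0,"claw":0.35}
    - {"offset":[0,0,0.0],"yaw":0,"claw":0.35}
    - {"offset":[0,0,0.0],"yaw":0,"claw":0.35}
    - {"offset":[0,0,-0.3],"yaw":0,"claw":0.35}
    - {"offset":[0,0,-0.8],"yaw":0,"claw":0.2}
    - {"offset":[0,0,-0.9],"yaw":0,"claw":0}
    - {"offset":[0,0,-0.9],"yaw":0,"claw":0}

```text
time: 18.62
ee_pos: [0.4671, 0.3897, 0.1378]
tcp_rot: [179.9, -0.0, 92.2]
wrist_force: [0.4, -1.1, -1.0]
opening: 0.0855
grasp_force: 0.0
```

Run:
```python
from h import *
p,d,c=snap("top")
for x in pieces(p,c):print(*x)
p,d,c=snap("wrist");zcheck(p,d,c)
plan([(673,-1.3,100,92.4),(673,-1.3,29,92.4),(673,-1.3,110,92.4)])
```

```text
cake [763.2 305.8] [205. 157.] 803 [763.2 305.7  69.1  67.9   1.7]
cake [689.3 -95.7] [388. 194.] 122 [689.1 -96.7  26.4  24.9  45.5]
cake [674.2  -0.7] [344. 200.] 122 [ 6.742e+02 -6.000e-01  2.640e+01  2.490e+01  4.570e+01]
cake [ 552.5 -101.7] [390. 257.] 126 [ 552.7 -101.7   26.1   23.9  -89. ]
brick [472.7 313.4] [197. 290.] 192 [472.9 313.3  36.9  21.5 -89. ]
brick [474.5 232.5] [235. 290.] 193 [474.2 232.5  38.9  21.5 -89. ]
brick [469.  392.4] [161. 291.] 187 [469.4 392.6  36.8  21.5 -89.1]
brick px [324. 254.] 2470 centre [467.2 389.6  42.7] tilt deg [ 0.3 34.2] toolrel [  0.8   0.4 -93.2]
brick px [325. 365.] 1841 centre [470.7 310.5  42.1] tilt deg [-3.7 29.2] toolrel [  4.3 -78.6 -93.7]
at [466.4 389.2 135.9] 92.2
  off [-1.0, 0.48, 0.09] yaw -0.001
  off [-1.0, 0.47, 0.09] yaw 0.0
  off [-0.99, 0.48, 0.09] yaw 0.0
  off [-1.0, 0.47, 0.09] yaw 0.0
wp (673, -1.3, 100, 92.4) reached [672.8  -1.6  99.9] 92.4
  off [0.0, 0.0, 0.71] yaw 0.0
wp (673, -1.3, 29, 92.4) reached [672.8  -1.6  28.9] 92.4
  off [0.0, 0.0, -0.81] yaw 0.0
wp (673, -1.3, 110, 92.4) reached [672.8  -1.6 109.9] 92.4
```

Call:
servo_tool:
  rows:
    - {"offset":[-0.5,0.24,0.05],"yaw":0,"claw":0}
    - {"offset":[-1,0.48,0.09],"yaw":0,"claw":0}

```text
time: 18.98
ee_pos: [0.5183, 0.2904, 0.1262]
tcp_rot: [-179.9, 0.1, 92.4]
wrist_force: [-0.4, 0.4, 0.3]
opening: 0.0852
grasp_force: 0.0
```

Call:
servo_tool:
  rows:
    - {"offset":[-0.5,0.24,0.05],"yaw":0,"claw":0}
    - {"offset":[-1,0.47,0.09],"yaw":0,"claw":0}

```text
time: 19.23
ee_pos: [0.5695, 0.1915, 0.1173]
tcp_rot: [-179.9, 0.0, 92.3]
wrist_force: [1.5, -0.5, -0.3]
opening: 0.0855
grasp_force: 0.0
```

Call:
servo_tool:
  rows:
    - {"offset":[-0.5,0.24,0.05],"yaw":0,"claw":0}
    - {"offset":[-0.99,0.48,0.09],"yaw":0,"claw":0}

```text
time: 19.48
ee_pos: [0.6213, 0.0945, 0.1083]
tcp_rot: [-179.9, 0.0, 92.2]
wrist_force: [0.3, 0.8, -0.1]
opening: 0.0856
grasp_force: 0.0
```

Call:
servo_tool:
  rows:
    - {"offset":[-0.6,0.28,0.05],"yaw":0,"claw":0}
    - {"offset":[-1,0.47,0.09],"yaw":0,"claw":0}
    - {"offset":[-1,0.47,0.09],"yaw":0,"claw":0}
    - {"offset":[-1,0.47,0.09],"yaw":0,"claw":0}

```text
time: 19.98
ee_pos: [0.6715, -0.0017, 0.0997]
tcp_rot: [-179.9, -0.0, 92.2]
wrist_force: [-0.5, 0.0, -0.1]
opening: 0.0852
grasp_force: 0.0
```

Call:
servo_tool:
  rows:
    - {"offset":[0,0,0.4],"yaw":0,"claw":0}
    - {"offset":[0,0,0.71],"yaw":0,"claw":0}
    - {"offset":[0,0,0.71],"yaw":0,"claw":0}
    - {"offset":[0,0,0.71],"yaw":0,"claw":0.55}
    - {"offset":[0,0,0.71],"yaw":0,"claw":0.55}
    - {"offset":[0,0,0.71],"yaw":0,"claw":0.55}
    - {"offset":[0,0,0.71],"yaw":0,"claw":0.55}
    - {"offset":[0,0,0.71],"yaw":0,"claw":0.55}

```text
time: 20.98
ee_pos: [0.6735, -0.0014, 0.033]
tcp_rot: [179.8, -0.0, 92.3]
wrist_force: [-0.8, 1.7, 6.9]
opening: 0.0577
grasp_force: 64.8
```

Call:
servo_tool:
  rows:
    - {"offset":[0,0,-0.3],"yaw":0,"claw":0.55}
    - {"offset":[0,0,-0.81],"yaw":0,"claw":0.55}
    - {"offset":[0,0,-0.81],"yaw":0,"claw":0.55}
    - {"offset":[0,0,-0.81],"yaw":0,"claw":0.55}

```text
time: 21.48
ee_pos: [0.6725, -0.0017, 0.1118]
tcp_rot: [179.9, 0.0, 92.3]
wrist_force: [-0.5, -0.8, -1.1]
opening: 0.0578
grasp_force: 64.4
```

Run:
```python
from h import *
p,d,c=snap("wrist");zcheck(p,d,c,"cake");cv2.imwrite("pics/w5.png",p[:,:,::-1])
plan([(544,391.5,110,92.4)])
```

```text
cake px [324. 334.] 3890 centre [672.9  -1.2 109. ] tilt deg [-1.8 38.3] toolrel [ 0.8  0.6 -1.8]
cake px [342. 403.] 820 centre [688.6 -99.1  30.8] tilt deg [-8.5 49. ] toolrel [ 16.6 -97.3 -80. ]
at [672.   -1.7 110.8] 92.2
  off [0.99, -0.28, 0.0] yaw -0.001
  off [1.0, -0.28, 0.0] yaw 0.0
  off [1.0, -0.28, 0.0] yaw 0.0
  off [0.99, -0.28, 0.01] yaw 0.0
wp (544, 391.5, 110, 92.4) reached [543.6 391.3 109.8] 92.4
```

Call:
servo_tool:
  rows:
    - {"offset":[0.5,-0.14,0],"yaw":0,"claw":0.55}
    - {"offset":[0.99,-0.28,0],"yaw":0,"claw":0.55}

```text
time: 21.78
ee_pos: [0.6394, 0.0966, 0.1097]
tcp_rot: [-179.9, 0.0, 92.2]
wrist_force: [1.4, -0.7, -0.8]
opening: 0.0576
grasp_force: 64.5
```

Call:
servo_tool:
  rows:
    - {"offset":[0.5,-0.14,0],"yaw":0,"claw":0.55}
    - {"offset":[1,-0.28,0],"yaw":0,"claw":0.55}

```text
time: 22.02
ee_pos: [0.6073, 0.1961, 0.1099]
tcp_rot: [-179.9, 0.0, 92.2]
wrist_force: [0.4, 0.3, -0.7]
opening: 0.0577
grasp_force: 64.5
```

Call:
servo_tool:
  rows:
    - {"offset":[0.5,-0.14,0],"yaw":0,"claw":0.55}
    - {"offset":[1,-0.28,0],"yaw":0,"claw":0.55}

```text
time: 22.28
ee_pos: [0.5754, 0.295, 0.1099]
tcp_rot: [-179.9, 0.1, 92.2]
wrist_force: [0.3, -0.3, -0.7]
opening: 0.0578
grasp_force: 64.5
```

Call:
servo_tool:
  rows:
    - {"offset":[0.5,-0.14,0],"yaw":0,"claw":0.55}
    - {"offset":[0.99,-0.28,0.01],"yaw":0,"claw":0.55}
    - {"offset":[0.99,-0.28,0.01],"yaw":0,"claw":0.55}
    - {"offset":[0.99,-0.28,0.01],"yaw":0,"claw":0.55}

```text
time: 22.78
ee_pos: [0.5444, 0.3911, 0.1091]
tcp_rot: [-179.9, 0.1, 92.3]
wrist_force: [-0.5, 0.0, -0.3]
opening: 0.0579
grasp_force: 64.4
```

Run:
```python
from h import *
p,d,c=snap("wrist");zcheck(p,d,c,"cake")
plan([(543.8,391.6,60,92.4),(543.8,391.6,42,92.4)])
```

```text
cake px [324. 334.] 3892 centre [544.7 391.4 105.8] tilt deg [-1.3 23.1] toolrel [-0.1  0.8 -3.6]
at [544.8 390.6 109.4] 92.2
  off [0.01, -0.01, 0.49] yaw -0.001
wp (543.8, 391.6, 60, 92.4) reached [543.7 391.6  60.4] 92.4
  off [0.0, 0.0, 0.18] yaw -0.0
wp (543.8, 391.6, 42, 92.4) reached [543.7 391.6  42.4] 92.4
```

Call:
servo_tool:
  rows:
    - {"offset":[0.01,-0.005,0.25],"yaw":0,"claw":0.55}
    - {"offset":[0.01,-0.005,0.42],"yaw":0,"claw":0.55}
    - {"offset":[0.01,-0.005,0.52],"yaw":0,"claw":0.55}
    - {"offset":[0.01,-0.005,0.6],"yaw":0,"claw":0.55}
    - {"offset":[0.01,-0.005,0.65],"yaw":0,"claw":0.55}
    - {"offset":[0.01,-0.005,0.65],"yaw":0,"claw":0.55}

```text
time: 23.58
ee_pos: [0.5444, 0.3926, 0.0456]
tcp_rot: [180.0, -0.0, 92.2]
wrist_force: [1.0, 1.0, 0.3]
opening: 0.0576
grasp_force: 64.4
```

Call:
servo_tool:
  rows:
    - {"offset":[0,0,0.0],"yaw":0,"claw":0.2}
    - {"offset":[0,0,0.0],"yaw":0,"claw":0.2}
    - {"offset":[0,0,0.0],"yaw":0,"claw":0.2}
    - {"offset":[0,0,-0.3],"yaw":0,"claw":0.2}
    - {"offset":[0,0,-0.8],"yaw":0,"claw":0.1}
    - {"offset":[0,0,-0.9],"yaw":0,"claw":0}
    - {"offset":[0,0,-0.9],"yaw":0,"claw":0}

```text
time: 24.45
ee_pos: [0.5445, 0.3928, 0.1359]
tcp_rot: [179.9, -0.0, 92.2]
wrist_force: [0.4, -0.5, -1.5]
opening: 0.0852
grasp_force: 0.0
```

Run:
```python
from h import *
p,d,c=snap("wrist");zcheck(p,d,c,"cake");cv2.imwrite("pics/w6.png",p[:,:,::-1])
p,d,c=snap("top")
for x in pieces(p,c):print(*x)
plan([(551,-102.1,100,92.4),(551,-102.1,29,92.4)])
```

```text
cake px [323. 254.] 1629 centre [544.5 392.9  42.2] tilt deg [-2.  48.9] toolrel [  0.4   0.4 -92.4]
cake [763.1 305.7] [205. 158.] 801 [763.2 305.7  69.   67.9   1.7]
cake [689.2 -95.9] [388. 194.] 121 [689.6 -96.1  24.9  24.8 -44.5]
cake [559.3 -51.9] [367. 253.] 123 [558.9 -52.3  26.1  24.7  45.8]
cake [547.1 396.8] [160. 255.] 131 [547.  396.8  27.2  24.7 -43.2]
brick [472.6 313.5] [197. 290.] 190 [472.9 313.3  36.9  21.5 -89. ]
brick [474.5 232.6] [235. 290.] 190 [474.2 232.5  38.8  21.5 -89. ]
brick [468.9 392.4] [161. 291.] 185 [469.4 392.6  36.8  21.5 -89.1]
at [543.8 392.2 133.8] 92.2
  off [-0.99, -0.02, 0.07] yaw -0.001
  off [-0.99, -0.03, 0.07] yaw 0.0
  off [-0.99, -0.03, 0.07] yaw 0.0
  off [-0.99, -0.03, 0.06] yaw 0.0
  off [-0.98, -0.02, 0.07] yaw 0.0
wp (551, -102.1, 100, 92.4) reached [ 551.5 -101.9   99.8] 92.4
  off [-0.0, -0.0, 0.71] yaw 0.0
wp (551, -102.1, 29, 92.4) reached [ 551.5 -101.9   28.8] 92.4
```

View pics/w6.png

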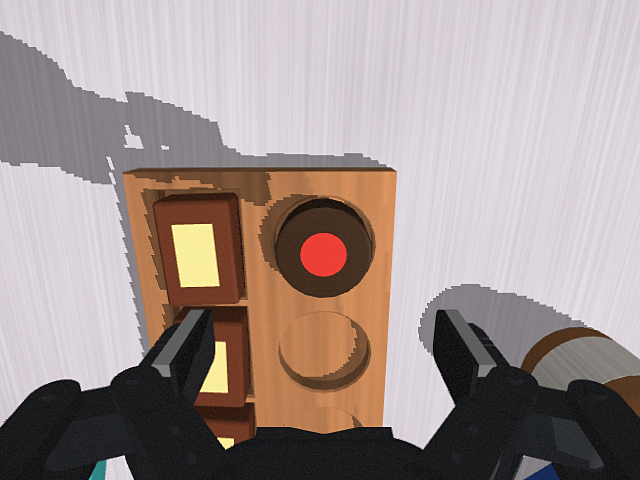

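Cake 1 is seated at (323,254). Another cake was knocked to (559,-52), so I'll pick that one up at its new place.

Call:
servo_tool:
  rows:
    - {"offset":[-0.45,0,0.03],"yaw":0,"claw":0}
    - {"offset":[-0.89,-0.01,0.07],"yaw":0,"claw":0}

```text
time: 24.8
ee_pos: [0.5459, 0.3024, 0.1261]
tcp_rot: [-179.9, 0.1, 92.3]
wrist_force: [0.6, -0.1, 0.6]
opening: 0.0856
grasp_force: 0.0
```

Call:
servo_tool:
  rows:
    - {"offset":[-0.45,0,0.03],"yaw":0,"claw":0}
    - {"offset":[-0.89,-0.01,0.07],"yaw":0,"claw":0}

```text
time: 25.05
ee_pos: [0.5484, 0.2129, 0.1194]
tcp_rot: [-179.9, 0.0, 92.3]
wrist_force: [1.5, 0.2, 1.0]
opening: 0.0851
grasp_force: 0.0
```

Call:
servo_tool:
  rows:
    - {"offset":[-0.45,0,0.03],"yaw":0,"claw":0}
    - {"offset":[-0.89,-0.01,0.07],"yaw":0,"claw":0}

```text
time: 25.3
ee_pos: [0.5509, 0.124, 0.1125]
tcp_rot: [-179.9, 0.0, 92.3]
wrist_force: [0.1, -0.2, -0.2]
opening: 0.0853
grasp_force: 0.0
```

Call:
servo_tool:
  rows:
    - {"offset":[-0.45,0,0.03],"yaw":0,"claw":0}
    - {"offset":[-0.89,-0.01,0.07],"yaw":0,"claw":0}

```text
time: 25.55
ee_pos: [0.5533, 0.0351, 0.1055]
tcp_rot: [-179.9, 0.0, 92.2]
wrist_force: [-0.6, -0.2, 0.2]
opening: 0.0853
grasp_force: 0.0
```

Call:
servo_tool:
  rows:
    - {"offset":[-0.5,0,0.03],"yaw":0,"claw":0}
    - {"offset":[-0.89,-0.01,0.06],"yaw":0,"claw":0}
    - {"offset":[-0.89,-0.01,0.06],"yaw":0,"claw":0}
    - {"offset":[-0.89,-0.01,0.06],"yaw":0,"claw":0}

```text
time: 26.05
ee_pos: [0.5561, -0.0521, 0.1002]
tcp_rot: [-179.9, -0.0, 92.2]
wrist_force: [-0.2, -0.3, 0.8]
opening: 0.0855
grasp_force: 0.0
```

Run:
```python
from h import *
plan([(557.8,-52.4,29,92.4)])
p,d,c=snap("side");cv2.imwrite("pics/s1.png",p[:,:,::-1])
```

```text
at [556.1 -52.1 100.2] 92.2
  off [-0.0, 0.02, 0.71] yaw -0.001
wp (557.8, -52.4, 29, 92.4) reached [558.1 -52.1  29.2] 92.4
```

Call:
servo_tool:
  rows:
    - {"offset":[0,0.01,0.4],"yaw":0,"claw":0}
    - {"offset":[0,0.01,0.71],"yaw":0,"claw":0}
    - {"offset":[0,0.01,0.71],"yaw":0,"claw":0}
    - {"offset":[0,0.01,0.71],"yaw":0,"claw":0.55}
    - {"offset":[0,0.01,0.71],"yaw":0,"claw":0.55}
    - {"offset":[0,0.01,0.71],"yaw":0,"claw":0.55}
    - {"offset":[0,0.01,0.71],"yaw":0,"claw":0.55}
    - {"offset":[0,0.01,0.71],"yaw":0,"claw":0.55}

```text
time: 27.1
ee_pos: [0.559, -0.0521, 0.0327]
tcp_rot: [179.8, -0.0, 92.3]
wrist_force: [-1.4, 1.5, 6.8]
opening: 0.0578
grasp_force: 64.6
```

Call:
servo_tool:
  rows:
    - {"offset":[0,0,-0.3],"yaw":0,"claw":0.55}
    - {"offset":[0,0,-0.81],"yaw":0,"claw":0.55}
    - {"offset":[0,0,-0.81],"yaw":0,"claw":0.55}
    - {"offset":[0,0,-0.81],"yaw":0,"claw":0.55}

```text
time: 27.6
ee_pos: [0.5579, -0.0523, 0.1116]
tcp_rot: [179.9, 0.0, 92.2]
wrist_force: [-0.9, 0.5, -0.8]
opening: 0.0575
grasp_force: 64.5
```

Run:
```python
from h import *
p,d,c=snap("wrist");zcheck(p,d,c,"cake")
plan([(547.2,311.7,110,92.4)])
```

```text
cake px [324. 335.] 3897 centre [558.2 -52.1 108.9] tilt deg [-1.5 29. ] toolrel [ 0.8  0.1 -1.9]
cake px [530. 335.] 1424 centre [687.2 -95.7  29.6] tilt deg [-28.1  24.9] toolrel [129.8 -43.5 -81.1]
at [557.4 -52.2 110.8] 92.3
  off [0.91, 0.01, 0.0] yaw -0.001
  off [0.91, 0.01, 0.0] yaw 0.0
  off [0.91, 0.01, 0.0] yaw 0.0
  off [0.91, 0.02, 0.01] yaw 0.0
wp (547.2, 311.7, 110, 92.4) reached [547.3 311.7 109.8] 92.4
```

Call:
servo_tool:
  rows:
    - {"offset":[0.45,0.01,0],"yaw":0,"claw":0.55}
    - {"offset":[0.91,0.01,0],"yaw":0,"claw":0.55}

```text
time: 27.9
ee_pos: [0.5544, 0.0393, 0.1099]
tcp_rot: [-179.9, 0.0, 92.2]
wrist_force: [0.7, 0.2, -0.2]
opening: 0.0577
grasp_force: 64.5
```

Call:
servo_tool:
  rows:
    - {"offset":[0.45,0.01,0],"yaw":0,"claw":0.55}
    - {"offset":[0.91,0.01,0],"yaw":0,"claw":0.55}

```text
time: 28.15
ee_pos: [0.5518, 0.1309, 0.1099]
tcp_rot: [-179.9, 0.0, 92.2]
wrist_force: [0.8, -0.5, -0.7]
opening: 0.0579
grasp_force: 64.5
```

Call:
servo_tool:
  rows:
    - {"offset":[0.45,0.01,0],"yaw":0,"claw":0.55}
    - {"offset":[0.91,0.01,0],"yaw":0,"claw":0.55}

```text
time: 28.4
ee_pos: [0.5492, 0.2219, 0.1099]
tcp_rot: [-179.9, 0.0, 92.2]
wrist_force: [0.3, -0.4, -0.4]
opening: 0.0576
grasp_force: 64.5
```

Call:
servo_tool:
  rows:
    - {"offset":[0.45,0.01,0],"yaw":0,"claw":0.55}
    - {"offset":[0.91,0.01,0.01],"yaw":0,"claw":0.55}
    - {"offset":[0.91,0.01,0.01],"yaw":0,"claw":0.55}
    - {"offset":[0.91,0.01,0.01],"yaw":0,"claw":0.55}

```text
time: 28.9
ee_pos: [0.5468, 0.3112, 0.109]
tcp_rot: [-179.9, 0.1, 92.3]
wrist_force: [1.2, -0.5, -1.2]
opening: 0.0577
grasp_force: 64.4
```

Run:
```python
from h import *
p,d,c=snap("wrist");zcheck(p,d,c,"cake")
plan([(547.2,311.9,60,92.4),(547.2,311.9,44,92.4)])
```

```text
cake px [325. 110.] 2945 centre [544.5 392.6  41.7] tilt deg [-0.1 -1.9] toolrel [ -2.7  81.8 -67.7]
cake px [324. 335.] 3895 centre [547.2 311.4 106.2] tilt deg [-1.5 28.9] toolrel [ 0.1  0.6 -3.2]
at [547.1 310.8 109.4] 92.2
  off [0.01, 0.0, 0.49] yaw -0.001
wp (547.2, 311.9, 60, 92.4) reached [547.1 311.8  60.4] 92.4
  off [0.0, 0.0, 0.16] yaw 0.0
wp (547.2, 311.9, 44, 92.4) reached [547.1 311.8  44.4] 92.4
```

Call:
servo_tool:
  rows:
    - {"offset":[0.01,0.005,0.25],"yaw":0,"claw":0.55}
    - {"offset":[0.01,0.005,0.42],"yaw":0,"claw":0.55}
    - {"offset":[0.01,0.005,0.52],"yaw":0,"claw":0.55}
    - {"offset":[0.01,0.005,0.6],"yaw":0,"claw":0.55}
    - {"offset":[0.01,0.005,0.65],"yaw":0,"claw":0.55}
    - {"offset":[0.01,0.005,0.65],"yaw":0,"claw":0.55}

```text
time: 29.7
ee_pos: [0.5479, 0.3126, 0.0454]
tcp_rot: [180.0, -0.0, 92.3]
wrist_force: [0.3, -0.1, -0.4]
opening: 0.0575
grasp_force: 64.4
```

Call:
servo_tool:
  rows:
    - {"offset":[0,0,0.0],"yaw":0,"claw":0.2}
    - {"offset":[0,0,0.0],"yaw":0,"claw":0.2}
    - {"offset":[0,0,0.0],"yaw":0,"claw":0.2}
    - {"offset":[0,0,-0.3],"yaw":0,"claw":0.2}
    - {"offset":[0,0,-0.8],"yaw":0,"claw":0.1}
    - {"offset":[0,0,-0.9],"yaw":0,"claw":0}
    - {"offset":[0,0,-0.9],"yaw":0,"claw":0}

```text
time: 30.58
ee_pos: [0.5482, 0.3128, 0.1359]
tcp_rot: [179.9, -0.0, 92.2]
wrist_force: [-1.0, 0.5, -1.3]
opening: 0.0856
grasp_force: 0.0
```

Run:
```python
from h import *
p,d,c=snap("wrist");zcheck(p,d,c,"cake")
p,d,c=snap("top")
for x in pieces(p,c):print(*x)
plan([(687.6,-96.4,100,92.4),(687.6,-96.4,29,92.4)])
```

```text
cake px [322. 115.] 2239 centre [544.4 392.6  42.4] tilt deg [ 1.3 -4.8] toolrel [ -3.3  80.  -92.1]
cake px [323. 255.] 1626 centre [548.2 312.7  42.1] tilt deg [-1.8 42.8] toolrel [  0.5   0.1 -92.4]
cake [763.3 305.8] [205. 157.] 796 [763.2 305.7  69.   67.9   1.7]
cake [689.2 -95.8] [388. 194.] 117 [689.6 -96.1  25.   24.8 -44. ]
cake [550.5 315.5] [198. 254.] 124 [550.3 315.   26.7  24.8 -16.5]
brick [474.5 232.7] [235. 290.] 185 [474.2 233.5  36.8  21.5 -89. ]
brick [471.8 312.8] [198. 291.] 174 [471.8 313.1  36.7  19.3 -89. ]
at [547.4 312.4 133.9] 92.2
  off [-0.83, 0.25, 0.07] yaw -0.001
  off [-0.83, 0.24, 0.07] yaw 0.0
  off [-0.83, 0.25, 0.07] yaw 0.0
  off [-0.83, 0.24, 0.06] yaw 0.0
  off [-0.82, 0.25, 0.07] yaw 0.0
wp (687.6, -96.4, 100, 92.4) reached [687.6 -96.1  99.9] 92.4
  off [-0.0, -0.0, 0.71] yaw 0.0
wp (687.6, -96.4, 29, 92.4) reached [687.6 -96.1  28.9] 92.4
```

Call:
servo_tool:
  rows:
    - {"offset":[-0.41,0.12,0.03],"yaw":0,"claw":0}
    - {"offset":[-0.83,0.25,0.07],"yaw":0,"claw":0}

```text
time: 30.92
ee_pos: [0.5756, 0.2299, 0.1263]
tcp_rot: [-179.9, 0.0, 92.3]
wrist_force: [0.2, 0.6, 0.2]
opening: 0.0853
grasp_force: 0.0
```

Call:
servo_tool:
  rows:
    - {"offset":[-0.41,0.12,0.03],"yaw":0,"claw":0}
    - {"offset":[-0.83,0.24,0.07],"yaw":0,"claw":0}

```text
time: 31.18
ee_pos: [0.603, 0.1472, 0.1194]
tcp_rot: [-179.9, 0.0, 92.3]
wrist_force: [0.1, 0.3, -0.0]
opening: 0.0855
grasp_force: 0.0
```

Call:
servo_tool:
  rows:
    - {"offset":[-0.41,0.12,0.03],"yaw":0,"claw":0}
    - {"offset":[-0.83,0.25,0.07],"yaw":0,"claw":0}

```text
time: 31.42
ee_pos: [0.6312, 0.0653, 0.1124]
tcp_rot: [-179.9, 0.0, 92.3]
wrist_force: [0.2, 0.9, 1.3]
opening: 0.0853
grasp_force: 0.0
```

Call:
servo_tool:
  rows:
    - {"offset":[-0.41,0.12,0.03],"yaw":0,"claw":0}
    - {"offset":[-0.83,0.24,0.06],"yaw":0,"claw":0}

```text
time: 31.68
ee_pos: [0.6584, -0.0166, 0.1062]
tcp_rot: [-179.8, -0.0, 92.3]
wrist_force: [0.0, -0.3, 0.4]
opening: 0.0853
grasp_force: 0.0
```

Call:
servo_tool:
  rows:
    - {"offset":[-0.5,0.15,0.03],"yaw":0,"claw":0}
    - {"offset":[-0.82,0.25,0.07],"yaw":0,"claw":0}
    - {"offset":[-0.82,0.25,0.07],"yaw":0,"claw":0}
    - {"offset":[-0.82,0.25,0.07],"yaw":0,"claw":0}

```text
time: 32.17
ee_pos: [0.6863, -0.0957, 0.1]
tcp_rot: [-179.9, -0.0, 92.3]
wrist_force: [-0.6, 0.2, 1.2]
opening: 0.0854
grasp_force: 0.0
```

Call:
servo_tool:
  rows:
    - {"offset":[0,0.0,0.4],"yaw":0,"claw":0}
    - {"offset":[0,0.0,0.71],"yaw":0,"claw":0}
    - {"offset":[0,0.0,0.71],"yaw":0,"claw":0}
    - {"offset":[0,0.0,0.71],"yaw":0,"claw":0.55}
    - {"offset":[0,0.0,0.71],"yaw":0,"claw":0.55}
    - {"offset":[0,0.0,0.71],"yaw":0,"claw":0.55}
    - {"offset":[0,0.0,0.71],"yaw":0,"claw":0.55}
    - {"offset":[0,0.0,0.71],"yaw":0,"claw":0.55}

```text
time: 33.17
ee_pos: [0.6882, -0.0961, 0.0331]
tcp_rot: [179.8, 0.0, 92.3]
wrist_force: [0.4, 1.6, 6.5]
opening: 0.0575
grasp_force: 65.0
```

Call:
servo_tool:
  rows:
    - {"offset":[0,0,-0.3],"yaw":0,"claw":0.55}
    - {"offset":[0,0,-0.81],"yaw":0,"claw":0.55}
    - {"offset":[0,0,-0.81],"yaw":0,"claw":0.55}
    - {"offset":[0,0,-0.81],"yaw":0,"claw":0.55}

```text
time: 33.67
ee_pos: [0.6872, -0.0963, 0.1119]
tcp_rot: [179.9, 0.0, 92.2]
wrist_force: [0.4, -0.4, -1.2]
opening: 0.0576
grasp_force: 64.4
```

Run:
```python
from h import *
p,d,c=snap("wrist");zcheck(p,d,c,"cake")
plan([(551,231.8,110,92.4)])
```

```text
cake px [324. 334.] 3870 centre [687.6 -96.3 108.6] tilt deg [-1.5 27.9] toolrel [ 0.8 -0.1 -2.1]
at [686.8 -96.2 110.8] 92.3
  off [0.83, -0.31, 0.0] yaw -0.001
  off [0.83, -0.3, 0.0] yaw 0.0
  off [0.84, -0.3, 0.0] yaw 0.0
  off [0.83, -0.31, 0.01] yaw 0.0
wp (551, 231.8, 110, 92.4) reached [551.  231.4 109.8] 92.4
```

Call:
servo_tool:
  rows:
    - {"offset":[0.41,-0.15,0],"yaw":0,"claw":0.55}
    - {"offset":[0.83,-0.31,0],"yaw":0,"claw":0.55}

```text
time: 33.98
ee_pos: [0.6517, -0.014, 0.1095]
tcp_rot: [-179.9, -0.0, 92.2]
wrist_force: [0.3, 0.9, -0.2]
opening: 0.0578
grasp_force: 64.4
```

Call:
servo_tool:
  rows:
    - {"offset":[0.41,-0.15,0],"yaw":0,"claw":0.55}
    - {"offset":[0.83,-0.3,0],"yaw":0,"claw":0.55}

```text
time: 34.22
ee_pos: [0.6182, 0.0683, 0.1099]
tcp_rot: [-179.9, 0.0, 92.2]
wrist_force: [0.2, -0.0, 0.0]
opening: 0.0577
grasp_force: 64.4
```

Call:
servo_tool:
  rows:
    - {"offset":[0.41,-0.15,0],"yaw":0,"claw":0.55}
    - {"offset":[0.84,-0.3,0],"yaw":0,"claw":0.55}

```text
time: 34.48
ee_pos: [0.585, 0.151, 0.1099]
tcp_rot: [-179.9, 0.0, 92.2]
wrist_force: [0.1, -0.5, -0.6]
opening: 0.0579
grasp_force: 64.4
```

Call:
servo_tool:
  rows:
    - {"offset":[0.41,-0.15,0],"yaw":0,"claw":0.55}
    - {"offset":[0.83,-0.31,0.01],"yaw":0,"claw":0.55}
    - {"offset":[0.83,-0.31,0.01],"yaw":0,"claw":0.55}
    - {"offset":[0.83,-0.31,0.01],"yaw":0,"claw":0.55}

```text
time: 34.98
ee_pos: [0.5517, 0.2315, 0.1094]
tcp_rot: [-179.9, 0.0, 92.3]
wrist_force: [0.6, 0.4, -0.6]
opening: 0.0578
grasp_force: 64.4
```

Run:
```python
from h import *
p,d,c=snap("wrist");zcheck(p,d,c,"cake")
plan([(550.8,232.2,60,92.4),(550.8,232.2,44,92.4)])
```

```text
cake px [323. 111.] 2930 centre [548.1 312.4  42.1] tilt deg [ 0.7 -3.5] toolrel [ -3.8  81.4 -67.5]
cake px [324. 334.] 3874 centre [552.  231.5 106.1] tilt deg [-1.3 26.3] toolrel [ 0.1  0.4 -3.4]
at [552.  231.  109.6] 92.2
  off [0.01, -0.01, 0.5] yaw -0.001
wp (550.8, 232.2, 60, 92.4) reached [550.9 232.   59.6] 92.4
  off [0.0, -0.0, 0.16] yaw 0.0
wp (550.8, 232.2, 44, 92.4) reached [550.9 232.   43.6] 92.4
```

Call:
servo_tool:
  rows:
    - {"offset":[0.01,-0.005,0.25],"yaw":0,"claw":0.55}
    - {"offset":[0.01,-0.005,0.42],"yaw":0,"claw":0.55}
    - {"offset":[0.01,-0.005,0.52],"yaw":0,"claw":0.55}
    - {"offset":[0.01,-0.005,0.6],"yaw":0,"claw":0.55}
    - {"offset":[0.01,-0.005,0.65],"yaw":0,"claw":0.55}
    - {"offset":[0.01,-0.005,0.65],"yaw":0,"claw":0.55}

```text
time: 35.78
ee_pos: [0.5517, 0.2327, 0.0456]
tcp_rot: [180.0, -0.0, 92.2]
wrist_force: [1.1, -0.1, -0.8]
opening: 0.0575
grasp_force: 64.4
```

Call:
servo_tool:
  rows:
    - {"offset":[0,0,0.0],"yaw":0,"claw":0.2}
    - {"offset":[0,0,0.0],"yaw":0,"claw":0.2}
    - {"offset":[0,0,0.0],"yaw":0,"claw":0.2}
    - {"offset":[0,0,-0.3],"yaw":0,"claw":0.2}
    - {"offset":[0,0,-0.8],"yaw":0,"claw":0.1}
    - {"offset":[0,0,-0.9],"yaw":0,"claw":0}
    - {"offset":[0,0,-0.9],"yaw":0,"claw":0}

```text
time: 36.65
ee_pos: [0.5519, 0.2328, 0.1359]
tcp_rot: [179.9, -0.0, 92.2]
wrist_force: [0.2, -0.1, 0.3]
opening: 0.0855
grasp_force: 0.0
```

Run:
```python
from h import *
p,d,c=snap("wrist");zcheck(p,d,c,"cake");zcheck(p,d,c,"brick")
p,d,c=snap("top");cv2.imwrite("pics/t3.png",p[:,:,::-1])
for x in pieces(p,c):print(*x[:2])
H,S,V=hsv(p);m=(H<18)&(S>195)&(V>50);m[:280]=0;m[360:]=0;m[:,:285]=0;m[:,375:]=0
m=cv2.morphologyEx(m.astype(np.uint8),cv2.MORPH_CLOSE,np.ones((5,5)))
for b in blobs(m,400):print("pan",cen(b),b.sum(),rect(c,b,.032),rect(c,b,0),rect(c,b,.016))
# dial bezel circle
g=cv2.cvtColor(p,cv2.COLOR_RGB2GRAY)[280:365,445:535]
print(cv2.HoughCircles(cv2.resize(g,None,fx=4,fy=4,interpolation=2),cv2.HOUGH_GRADIENT,1,200,param1=80,param2=20,minRadius=110,maxRadius=150))
```

```text
cake px [322. 115.] 2241 centre [548.  312.4  42.3] tilt deg [ 1.  -3.6] toolrel [ -3.3  79.8 -92.3]
cake px [323. 255.] 1624 centre [551.9 232.5  41.8] tilt deg [-1.2 28.8] toolrel [  0.6  -0.1 -92.7]
brick px [179. 114.] 3446 centre [470.8 310.   42.1] tilt deg [42.2  0.1] toolrel [-80.5  77.3 -92.5]
brick px [192. 253.] 2525 centre [473.1 230.8  42.4] tilt deg [48.  17.7] toolrel [-78.3  -1.9 -92.1]
cake [763.5 305.8]
brick [474.3 219.9]
pan [328.51369446 313.56116859] 1643 [427.5  29.6 123.8  60.9 -79.5] [425.8  29.2 127.1  62.6 -79.5] [426.7  29.4 125.4  61.8 -79.5]
[[[184.5 173.5 116.9]]]
```

All six pieces are seated, with tops at about 42 mm everywhere. Next is the pan, measured with the wrist camera.

Call:
servo_tool:
  rows:
    - {"offset":[-0.46,-0.24,-0.1],"yaw":0,"claw":0}
    - {"offset":[-0.92,-0.48,-0.21],"yaw":0,"claw":0}

```text
time: 37.0
ee_pos: [0.5058, 0.1379, 0.1542]
tcp_rot: [-179.8, 0.1, 92.3]
wrist_force: [0.6, -0.0, 1.1]
opening: 0.0858
grasp_force: 0.0
```

Call:
servo_tool:
  rows:
    - {"offset":[-0.46,-0.24,-0.1],"yaw":0,"claw":0}
    - {"offset":[-0.92,-0.48,-0.21],"yaw":0,"claw":0}

```text
time: 37.25
ee_pos: [0.4613, 0.0437, 0.1759]
tcp_rot: [-179.9, 0.0, 92.3]
wrist_force: [0.1, -0.6, 0.9]
opening: 0.0853
grasp_force: 0.0
```

Call:
servo_tool:
  rows:
    - {"offset":[-0.46,-0.24,-0.1],"yaw":0,"claw":0}
    - {"offset":[-0.92,-0.48,-0.21],"yaw":0,"claw":0}
    - {"offset":[-0.92,-0.48,-0.21],"yaw":0,"claw":0}
    - {"offset":[-0.92,-0.48,-0.21],"yaw":0,"claw":0}

```text
time: 37.75
ee_pos: [0.4183, -0.0487, 0.1973]
tcp_rot: [-179.9, -0.0, 92.2]
wrist_force: [0.4, -0.5, -0.4]
opening: 0.0856
grasp_force: 0.0
```

Run:
```python
from h import *
p,d,c=snap("top");cv2.imwrite("pics/t4.png",p[:,:,::-1])
for x in pieces(p,c):print(*x[:2])
p,d,c=snap("wrist");cv2.imwrite("pics/w7.png",p[:,:,::-1])
H,S,V=hsv(p);m=(H<18)&(S>195)&(V>50);m[:,:110]=0
for b in blobs(m,2000):
  print("pan",cen(b),b.sum(),rect(c,b,.032))
print(get_obs()["ee_pos"])
```

```text
cake [763.2 305.8]
cake [554.6 234.9]
cake [547.  396.7]
cake [550.6 315.9]
brick [472.6 313.4]
brick [474.5 232.6]
brick [468.9 392.5]
pan [354.85955238 130.20012974] 3083 [426.2  28.1 129.3  65.3 -79.4]
[ 0.41848639 -0.04803301  0.19728942]
```

View pics/w7.png

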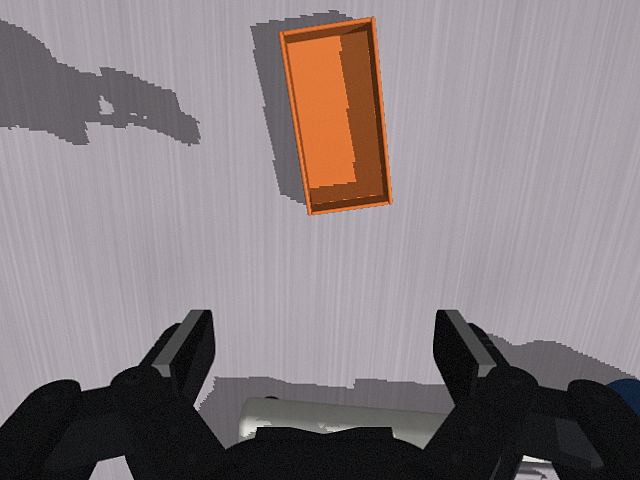

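The pan is at (426.2, 28.1) with its long side at 100.6°. Before lifting it I'll look at the scale.

Call:
servo_tool:
  rows:
    - {"offset":[-0.45,0.1,-0.07],"yaw":0,"claw":0}
    - {"offset":[-0.89,0.17,-0.13],"yaw":0,"claw":0}

```text
time: 38.1
ee_pos: [0.4397, -0.1368, 0.2108]
tcp_rot: [-180.0, -0.0, 92.5]
wrist_force: [0.3, -0.0, -0.4]
opening: 0.0856
grasp_force: 0.0
```

Call:
servo_tool:
  rows:
    - {"offset":[-0.45,0.1,-0.07],"yaw":0,"claw":0}
    - {"offset":[-0.89,0.17,-0.13],"yaw":0,"claw":0}

```text
time: 38.35
ee_pos: [0.4604, -0.2257, 0.2236]
tcp_rot: [-180.0, -0.0, 92.4]
wrist_force: [0.5, 0.6, -0.2]
opening: 0.0853
grasp_force: 0.0
```

Call:
servo_tool:
  rows:
    - {"offset":[-0.45,0.1,-0.07],"yaw":0,"claw":0}
    - {"offset":[-0.89,0.17,-0.13],"yaw":0,"claw":0}

```text
time: 38.6
ee_pos: [0.4811, -0.314, 0.2364]
tcp_rot: [-179.9, -0.0, 92.4]
wrist_force: [-0.1, 0.8, -0.3]
opening: 0.0858
grasp_force: 0.0
```

Call:
servo_tool:
  rows:
    - {"offset":[-0.45,0.1,-0.07],"yaw":0,"claw":0}
    - {"offset":[-0.89,0.17,-0.13],"yaw":0,"claw":0}
    - {"offset":[-0.89,0.17,-0.13],"yaw":0,"claw":0}
    - {"offset":[-0.89,0.17,-0.13],"yaw":0,"claw":0}

```text
time: 39.1
ee_pos: [0.501, -0.4008, 0.2492]
tcp_rot: [-179.9, -0.1, 92.3]
wrist_force: [0.0, -0.2, 0.7]
opening: 0.0852
grasp_force: 0.0
```

Run:
```python
from h import *
p,d,c=snap("wrist");cv2.imwrite("pics/w8.png",p[:,:,::-1]);np.save("pics/w8.npy",d)
import pickle;pickle.dump((p,d,c),open("w8.pkl","wb"))
print(get_obs()["ee_pos"])
```

```text
[ 0.50089375 -0.40049032  0.24972708]
```

View pics/w8.png

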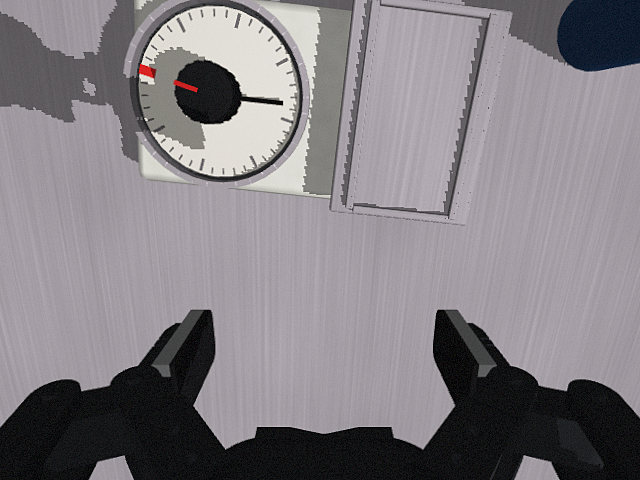

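Run:
```python
from h import *
import pickle;p,d,c=pickle.load(open("w8.pkl","rb"))
pt=lambda u,z:(cast(c,u,z)[:,:2]*1000).round(1)
print("outer",pt([[331,210],[465,224],[511,12]],.074).tolist())
print("inner top",pt([[354,207],[447,215],[491,13],[378,4]],.079).tolist())
# bezel/dial ellipse: white card inside
H,S,V=hsv(p)
for z in(.074,.079): print(z,pt([[331,210],[465,224]],z).tolist())
g=cv2.cvtColor(p,cv2.COLOR_RGB2GRAY)[0:200,120:320]
cc=cv2.HoughCircles(cv2.resize(g,None,fx=2,fy=2),cv2.HOUGH_GRADIENT,1,300,param1=100,param2=20,minRadius=140,maxRadius=190);print(cc)
k=(V<45);k[:55]=0;k[130:]=0;k[:,:165]=0;k[:,245:]=0
b=max(blobs(k,300),key=lambda b:b.sum());kk=rect(c,b,.099);print("knob top",kk, cen(b))
red=((H<6)|(H>174))&(S>150)&(V>80)
for b in blobs(red,15):print("red",cen(b),b.sum(),pt([cen(b)],.066),pt([cen(b)],.099))
print("pointer tip",pt([[283,103]],.066),"base",pt([[245,97]],.066))
print("depth plat",d[100,430],d[90,265])
```

```text
outer [[506.4, -391.3], [615.5, -398.2], [625.2, -244.8]]
inner top [[524.2, -387.1], [598.2, -390.3], [609.3, -247.5], [531.4, -245.8]]
0.074 [[506.4, -391.3], [615.5, -398.2]]
0.079 [[506.2, -390.2], [613.6, -397.0]]
[[[193.5 164.5 175.1]]]
knob top [ 418.7 -309.2   44.4   40.5  -33.8] [208.25015974  92.64153355]
red [146.56081081  70.4527027 ] 148 [[ 364.1 -292.6]] [[ 378.7 -296.1]]
red [185.20168067  85.6302521 ] 119 [[ 392.5 -302.2]] [[ 404.  -304.7]]
pointer tip [[ 466.3 -311.7]] base [[ 437.4 -308.6]]
depth plat 0.27722633 0.28960437
```

The platform centre is at (565.8,-318), turned -3.6°. The dial axis is at about (416.3,-308.7), the zero mark at 162.9°, and the pointer at -3.5°. Now to fetch the pan.

Run:
```python
from h import *
plan([(425.3,28,125,100.6),(425.3,28,28,100.6)])
```

```text
at [ 500.9 -400.5  249.7] 92.3
  off [0.86, -0.12, 0.25] yaw -0.046
  off [0.87, 0.01, 0.25] yaw 0.0
  off [0.87, 0.01, 0.25] yaw 0.0
  off [0.87, 0.01, 0.25] yaw 0.0
  off [0.87, 0.01, 0.25] yaw 0.0
wp (425.3, 28, 125, 100.6) reached [425.2  27.7 124.7] 100.6
  off [0.0, 0.0, 0.97] yaw 0.0
wp (425.3, 28, 28, 100.6) reached [425.2  27.7  27.7] 100.6
```

Call:
servo_tool:
  rows:
    - {"offset":[0.45,-0.06,0.12],"yaw":-0.046,"claw":0}
    - {"offset":[0.86,-0.12,0.25],"yaw":-0.046,"claw":0}

```text
time: 39.4
ee_pos: [0.4848, -0.314, 0.225]
tcp_rot: [180.0, 0.0, 100.7]
wrist_force: [1.0, -0.5, 1.0]
opening: 0.0854
grasp_force: 0.0
```

Call:
servo_tool:
  rows:
    - {"offset":[0.45,0,0.12],"yaw":0,"claw":0}
    - {"offset":[0.87,0.01,0.25],"yaw":0,"claw":0}

```text
time: 39.65
ee_pos: [0.4694, -0.2279, 0.2003]
tcp_rot: [179.9, 0.0, 100.6]
wrist_force: [1.1, -0.1, 0.2]
opening: 0.0857
grasp_force: 0.0
```

Call:
servo_tool:
  rows:
    - {"offset":[0.45,0,0.12],"yaw":0,"claw":0}
    - {"offset":[0.87,0.01,0.25],"yaw":0,"claw":0}

```text
time: 39.9
ee_pos: [0.4543, -0.1423, 0.1753]
tcp_rot: [179.9, 0.0, 100.6]
wrist_force: [-1.0, 0.6, 1.0]
opening: 0.0852
grasp_force: 0.0
```

Call:
servo_tool:
  rows:
    - {"offset":[0.45,0,0.12],"yaw":0,"claw":0}
    - {"offset":[0.87,0.01,0.25],"yaw":0,"claw":0}

```text
time: 40.15
ee_pos: [0.4392, -0.0568, 0.1502]
tcp_rot: [179.9, 0.0, 100.6]
wrist_force: [-0.1, 0.2, 0.0]
opening: 0.0852
grasp_force: 0.0
```

Call:
servo_tool:
  rows:
    - {"offset":[0.45,0,0.12],"yaw":0,"claw":0}
    - {"offset":[0.87,0.01,0.25],"yaw":0,"claw":0}
    - {"offset":[0.87,0.01,0.25],"yaw":0,"claw":0}
    - {"offset":[0.87,0.01,0.25],"yaw":0,"claw":0}

```text
time: 40.65
ee_pos: [0.425, 0.027, 0.1257]
tcp_rot: [179.9, 0.0, 100.6]
wrist_force: [-0.0, -0.1, 1.0]
opening: 0.0854
grasp_force: 0.0
```

Run:
```python
from h import *
plan([(425.3,28,28,100.6)])
```

```text
at [425.   27.  125.7] 100.6
  off [0.01, 0.0, 0.98] yaw 0.0
wp (425.3, 28, 28, 100.6) reached [424.8  28.   27.7] 100.6
```

Call:
servo_tool:
  rows:
    - {"offset":[0,0,0.5],"yaw":0,"claw":0}
    - {"offset":[0,0,0.8],"yaw":0,"claw":0}
    - {"offset":[0,0,0.97],"yaw":0,"claw":0}
    - {"offset":[0,0,0.97],"yaw":0,"claw":0}
    - {"offset":[0,0,0.97],"yaw":0,"claw":0.5}
    - {"offset":[0,0,0.97],"yaw":0,"claw":0.5}
    - {"offset":[0,0,0.97],"yaw":0,"claw":0.5}
    - {"offset":[0,0,0.97],"yaw":0,"claw":0.5}
    - {"offset":[0,0,0.97],"yaw":0,"claw":0.5}
  squeeze: 80

```text
time: 41.78
ee_pos: [0.4266, 0.0265, 0.0303]
tcp_rot: [179.8, 0.0, 100.5]
wrist_force: [0.3, -0.9, 6.1]
opening: 0.0642
grasp_force: 89.4
```

Call:
servo_tool:
  rows:
    - {"offset":[0,0,-0.3],"yaw":0,"claw":0.5}
    - {"offset":[0,0,-0.6],"yaw":0,"claw":0.5}
    - {"offset":[0,0,-0.97],"yaw":0,"claw":0.5}
    - {"offset":[0,0,-0.97],"yaw":0,"claw":0.5}
    - {"offset":[0,0,-0.97],"yaw":0,"claw":0.5}

```text
time: 42.4
ee_pos: [0.4253, 0.0265, 0.125]
tcp_rot: [-180.0, 0.0, 100.5]
wrist_force: [-0.5, 0.9, -2.7]
opening: 0.0643
grasp_force: 89.9
```

Run:
```python
from h import *
o=get_obs();p,d,c=snap("wrist");cv2.imwrite("pics/w9.png",p[:,:,::-1])
H,S,V=hsv(p);m=(H<18)&(S>195)&(V>50);m[:,:110]=0
for b in blobs(m,2000):
  v,u=np.nonzero(b);print(b.sum(),v.min(),v.max(),u.min(),u.max())
  top=v.min();uu=u[v<top+4];w=cast(c,[[uu.mean(),top]],o["ee_pos"][2]+.004)[0]
  print("far end rim world",w*1000,"rel",(w-o["ee_pos"])*1000)
print(o["ee_pos"],o["wrist_force"],o["torque"])
plan([(565,-317,150,86.4)],o)
```

```text
2911 199 430 355 420
far end rim world [438.50088834  82.75114745 129.00882101] rel [13.22513467 56.25994566  4.        ]
[0.42527575 0.0264912  0.12500882] [-0.50135722  0.89503355 -2.7081867 ] [-0.04419389 -0.0214849   0.01943367]
at [425.3  26.5 125. ] 100.5
  off [-0.91, 0.19, -0.06] yaw 0.078
  off [-0.84, 0.4, -0.06] yaw 0.0
  off [-0.83, 0.4, -0.06] yaw 0.0
  off [-0.84, 0.4, -0.07] yaw 0.0
wp (565, -317, 150, 86.4) reached [ 565.  -317.4  150. ] 86.5
```

View pics/w9.png

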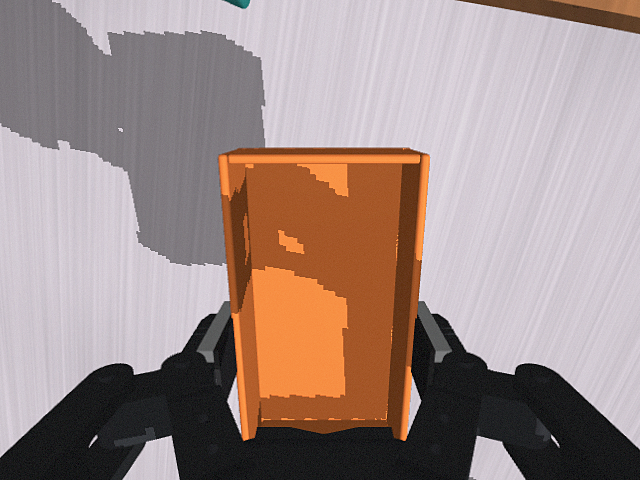

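Run:
```python
from h import *
o=get_obs();c=T_of("wrist",o)
R=Ro.from_euler("xyz",o["tcp_rot"],degrees=True).as_matrix()
for r in(149,152): print(r,(R.T@(cast(c,[[325,r]],o["ee_pos"][2]+.0017)[0]-o["ee_pos"])*1000).round(1))
ct=T_of("top");print("tumbler base",cast(ct,[[447,183],[470,158]],0)*1000,cast(ct,[[470,158]],.19)*1000)
```

```text
149 [68.   0.6 -1.7]
152 [67.1  0.6 -1.7]
tumbler base [[ 721.35224527 -231.05628418    0.        ]
 [ 778.81510871 -282.19982968    0.        ]] [[ 733.64599763 -230.98766709  190.        ]]
```

Call:
servo_tool:
  rows:
    - {"offset":[-0.45,0.1,-0.06],"yaw":0.04,"claw":0.5}
    - {"offset":[-0.91,0.19,-0.06],"yaw":0.078,"claw":0.5}

```text
time: 42.7
ee_pos: [0.4607, -0.0602, 0.1306]
tcp_rot: [-180.0, -0.0, 86.4]
wrist_force: [0.3, 0.3, -2.8]
opening: 0.0645
grasp_force: 89.7
```

Call:
servo_tool:
  rows:
    - {"offset":[-0.42,0.2,-0.06],"yaw":0,"claw":0.5}
    - {"offset":[-0.84,0.4,-0.06],"yaw":0,"claw":0.5}

```text
time: 42.95
ee_pos: [0.4955, -0.1472, 0.1364]
tcp_rot: [-179.9, -0.0, 86.5]
wrist_force: [0.9, 0.6, -1.9]
opening: 0.0641
grasp_force: 89.7
```

Call:
servo_tool:
  rows:
    - {"offset":[-0.42,0.2,-0.06],"yaw":0,"claw":0.5}
    - {"offset":[-0.83,0.4,-0.06],"yaw":0,"claw":0.5}

```text
time: 43.2
ee_pos: [0.5303, -0.2325, 0.1422]
tcp_rot: [-179.9, -0.0, 86.5]
wrist_force: [0.4, 0.6, -2.3]
opening: 0.0638
grasp_force: 89.7
```

Call:
servo_tool:
  rows:
    - {"offset":[-0.42,0.2,-0.06],"yaw":0,"claw":0.5}
    - {"offset":[-0.86,0.4,-0.07],"yaw":0,"claw":0.5}
    - {"offset":[-0.86,0.4,-0.07],"yaw":0,"claw":0.5}
    - {"offset":[-0.86,0.4,-0.07],"yaw":0,"claw":0.5}

```text
time: 43.7
ee_pos: [0.5643, -0.3189, 0.1487]
tcp_rot: [-179.9, -0.1, 86.5]
wrist_force: [0.3, 0.6, -3.3]
opening: 0.0639
grasp_force: 89.8
```

Run:
```python
from h import *
o=get_obs();p,d,c=snap("wrist");cv2.imwrite("pics/w10.png",p[:,:,::-1])
R=Ro.from_euler("xyz",o["tcp_rot"],degrees=True).as_matrix()
H,S,V=hsv(p);m=(H<18)&(S>195)&(V>50);v,u=np.nonzero(m);print("pan top row",np.percentile(v,.1),"held",(R.T@(cast(c,[[325,np.percentile(v,.1)]],o["ee_pos"][2]+.0017)[0]-o["ee_pos"])*1000).round(1))
plan([(565.1,-320.5,112,86.4),(565.1,-320.5,103,86.4)],o)
p,d,c=snap("top");cv2.imwrite("pics/t5.png",p[:,:,::-1])
```

```text
pan top row 149.0 held [68.1  0.8 -1.6]
at [ 564.3 -318.9  148.7] 86.5
  off [-0.02, 0.01, 0.37] yaw 0.0
wp (565.1, -320.5, 112, 86.4) reached [ 565.2 -321.   111.7] 86.5
  off [0.0, -0.0, 0.09] yaw 0.0
wp (565.1, -320.5, 103, 86.4) reached [ 565.2 -321.   102.7] 86.5
```

Call:
servo_tool:
  rows:
    - {"offset":[-0.01,0,0.2],"yaw":0,"claw":0.5}
    - {"offset":[-0.01,0,0.35],"yaw":0,"claw":0.5}
    - {"offset":[-0.01,0,0.4],"yaw":0,"claw":0.5}
    - {"offset":[-0.01,0,0.4],"yaw":0,"claw":0.5}

```text
time: 44.3
ee_pos: [0.5648, -0.32, 0.1103]
tcp_rot: [-180.0, -0.0, 86.5]
wrist_force: [-0.3, 0.4, -2.3]
opening: 0.064
grasp_force: 89.9
```

Call:
servo_tool:
  rows:
    - {"offset":[0,0,0.04],"yaw":0,"claw":0.5}
    - {"offset":[0,0,0.08],"yaw":0,"claw":0.5}
    - {"offset":[0,0,0.11],"yaw":0,"claw":0.5}
    - {"offset":[0,0,0.11],"yaw":0,"claw":0.5}

```text
time: 44.8
ee_pos: [0.5651, -0.3205, 0.0995]
tcp_rot: [180.0, 0.0, 86.5]
wrist_force: [1.0, 0.9, 0.4]
opening: 0.064
grasp_force: 90.1
```

Call:
servo_tool:
  rows:
    - {"offset":[0,0,0],"yaw":0,"claw":0.2}
    - {"offset":[0,0,0],"yaw":0,"claw":0.1}
    - {"offset":[0,0,0],"yaw":0,"claw":0}
    - {"offset":[0,0,0],"yaw":0,"claw":0}
    - {"offset":[0,0,-0.2],"yaw":0,"claw":0}
    - {"offset":[0,0,-0.6],"yaw":0,"claw":0}
    - {"offset":[0,0,-1],"yaw":0,"claw":0}
    - {"offset":[0,0,-1],"yaw":0,"claw":0}

```text
time: 45.8
ee_pos: [0.5659, -0.321, 0.2033]
tcp_rot: [179.7, 0.2, 86.5]
wrist_force: [1.4, 0.2, -0.2]
opening: 0.0852
grasp_force: 0.0
```

Run:
```python
from h import *
plan([(500,-400,250,92.4)])
```

```text
at [ 565.9 -321.   203.3] 86.5
  off [-0.83, -0.61, -0.47] yaw -0.033
wp (500, -400, 250, 92.4) reached [ 500.  -400.1  250.3] 92.4
```

Call:
servo_tool:
  rows:
    - {"offset":[-0.4,-0.3,-0.3],"yaw":-0.033,"claw":0}
    - {"offset":[-0.83,-0.61,-0.47],"yaw":-0.033,"claw":0}
    - {"offset":[-0.83,-0.61,-0.47],"yaw":-0.033,"claw":0}
    - {"offset":[-0.83,-0.61,-0.47],"yaw":-0.033,"claw":0}
    - {"offset":[-0.83,-0.61,-0.47],"yaw":-0.033,"claw":0}
    - {"offset":[-0.83,-0.61,-0.47],"yaw":-0.033,"claw":0}

```text
time: 46.55
ee_pos: [0.4994, -0.3986, 0.2456]
tcp_rot: [-180.0, -0.0, 92.5]
wrist_force: [0.6, -0.0, -0.2]
opening: 0.0855
grasp_force: 0.0
```

```bash
cat >> h.py <<'E'
def dial(c,p,box=(0,200,100,330),C=(416.3,-308.7)):
    "angles (deg, world) of red mark and of dark pointer pixels on the dial plane about C"
    H,S,V=hsv(p);red=((H<6)|(H>174))&(S>150)&(V>60);r0,r1,c0,c1=box
    ang=lambda w:np.degrees(np.arctan2(w[:,1]-C[1],w[:,0]-C[0]))
    for nm,m,lo,hi,z in (("mark",red,46,62,.066),("pointer",V<70,28,52,.066)):
        v,u=np.nonzero(m);k=(v>=r0)&(v<r1)&(u>=c0)&(u<c1);v,u=v[k],u[k]
        w=cast(c,np.c_[u,v],z)[:,:2]*1000;r=np.hypot(*(w-np.array(C)).T);k=(r>lo)&(r<hi)
        b=np.zeros(V.shape,np.uint8);b[v[k],u[k]]=1
        for q in blobs(b,12):
            vv,uu=np.nonzero(q);ww=cast(c,np.c_[uu,vv],z)[:,:2]*1000;a=ang(ww);rr=np.hypot(*(ww-np.array(C)).T)
            print(nm,len(a),"ang",a.mean().round(2),"sd",a.std().round(2),"r",rr.min().round(1),rr.max().round(1),"xy",ww.mean(0).round(1))
E
python3 - <<'E'
from h import *
p,d,c=snap("wrist");cv2.imwrite("pics/w11.png",p[:,:,::-1]);print(get_obs()["ee_pos"])
dial(c,p)
H,S,V=hsv(p);m=(H<18)&(S>195)&(V>50)
for b in blobs(m,2000):print("pan",cen(b),b.sum(),rect(c,b,.1))
p,d,c=snap("top")
for x in pieces(p,c):print(*x[:2])
E
```

```text
[ 0.4993831  -0.398707    0.24581663]
mark 151 ang 162.77 sd 1.95 r 48.7 60.6 xy [ 364.1 -292.5]
pointer 108 ang 146.07 sd 9.88 r 28.0 32.0 xy [ 392.  -292.5]
pointer 127 ang -43.9 sd 164.34 r 28.0 32.4 xy [ 387.2 -311.5]
pointer 113 ang -44.65 sd 1.39 r 28.0 48.9 xy [ 443.4 -335.5]
pan [436.08068219 118.43735651] 6098 [ 563.7 -318.6  130.1   69.3   86.6]
cake [763.2 305.8]
cake [554.5 234.9]
cake [547.  396.7]
cake [550.6 315.8]
brick [472.5 313.5]
brick [474.4 232.7]
brick [468.9 392.5]
```

View pics/w11.png

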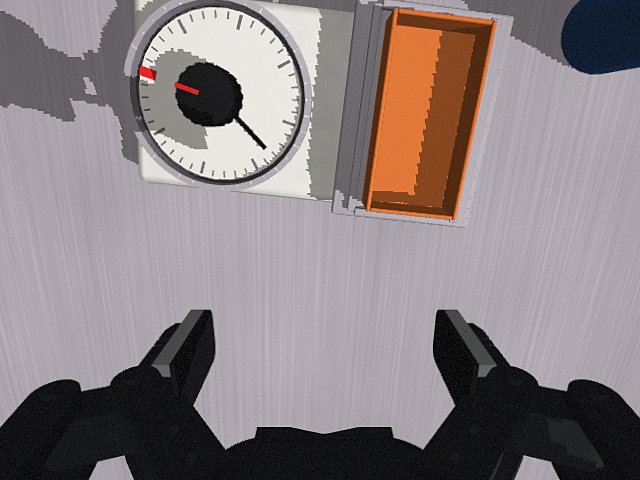

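The pan sits inside its frame with the open side up. The pointer is at -44.65° and the mark at 162.8°, so the knob must turn about +152.5° (anticlockwise). I'll go to the knob with the wrist wound back.

Call:
servo_tool:
  rows:
    - {"offset":[0.47,-0.4,0],"yaw":0.06,"claw":0}
    - {"offset":[0.93,-0.8,0],"yaw":0.42,"claw":0}
    - {"offset":[0.93,-0.8,0],"yaw":0.42,"claw":0}
    - {"offset":[0.93,-0.8,0],"yaw":0.42,"claw":0}
    - {"offset":[0.93,-0.8,0],"yaw":0.42,"claw":0}
    - {"offset":[0.93,-0.8,0],"yaw":0.42,"claw":0}
    - {"offset":[0.93,-0.8,0],"yaw":0.42,"claw":0}
    - {"offset":[0.93,-0.8,0],"yaw":0.42,"claw":0}
    - {"offset":[0.93,-0.8,0],"yaw":0.42,"claw":0}
  squeeze: 30

```text
time: 47.78
ee_pos: [0.4151, -0.3098, 0.2463]
tcp_rot: [-180.0, -0.0, 17.1]
wrist_force: [-0.3, -0.8, -0.2]
opening: 0.0854
grasp_force: 0.0
```

Call:
servo_tool:
  rows:
    - {"offset":[0,0,0.1],"yaw":0.427,"claw":0}
    - {"offset":[0,0,0.2],"yaw":0.427,"claw":0}
    - {"offset":[0,0,0.3],"yaw":0.427,"claw":0}
    - {"offset":[0,0,0.5],"yaw":0.427,"claw":0}
    - {"offset":[0,0,0.7],"yaw":0.427,"claw":0}
    - {"offset":[0,0,0.9],"yaw":0.427,"claw":0}
    - {"offset":[0,0,0.9],"yaw":0.427,"claw":0}
    - {"offset":[0,0,0.9],"yaw":0.427,"claw":0}
    - {"offset":[0,0,0.9],"yaw":0.427,"claw":0}
    - {"offset":[0,0,0.9],"yaw":0.427,"claw":0}

```text
time: 49.02
ee_pos: [0.3009, -0.3948, 0.1563]
tcp_rot: [-176.9, 0.1, -54.1]
wrist_force: [0.0, 0.0, 0.1]
opening: 0.085
grasp_force: 0.0
```

Run:
```python
from h import *
o=get_obs();print(o["q"].round(1))
plan([(415.7,-308.7,93,o["tcp_rot"][2])],o)
p,d,c=snap("wrist");cv2.imwrite("pics/w12.png",p[:,:,::-1])
```

```text
[-54.3  -3.1  -8.8  84.4   3.1 179.8]
at [ 300.9 -394.8  156.3] -54.1
  off [-0.01, -0.72, 0.32] yaw -0.0
  off [-0.02, -0.71, 0.31] yaw -0.0
wp (415.7, -308.7, 93, np.float64(-54.14517107643589)) reached [ 415.1 -308.7   93.3] -54.1
```

The wrist joint winds the other way than I assumed, and it stopped at its limit at 180°. I'll turn back and start from a yaw of about 40°.

Call:
servo_tool:
  rows:
    - {"offset":[0,-0.2,-0.2],"yaw":-0.05,"claw":0}
    - {"offset":[-0.01,-0.5,-0.2],"yaw":-0.522,"claw":0}
    - {"offset":[-0.01,-0.72,-0.2],"yaw":-0.522,"claw":0}
    - {"offset":[-0.01,-0.72,-0.2],"yaw":-0.522,"claw":0}
    - {"offset":[-0.01,-0.72,-0.2],"yaw":-0.522,"claw":0}
    - {"offset":[-0.01,-0.72,-0.2],"yaw":-0.522,"claw":0}
    - {"offset":[-0.01,-0.72,-0.2],"yaw":-0.522,"claw":0}
    - {"offset":[-0.01,-0.72,-0.2],"yaw":-0.522,"claw":0}
    - {"offset":[-0.01,-0.72,-0.2],"yaw":-0.522,"claw":0}
    - {"offset":[-0.01,-0.72,-0.2],"yaw":-0.522,"claw":0}
    - {"offset":[-0.01,-0.72,-0.2],"yaw":-0.522,"claw":0}

```text
time: 50.45
ee_pos: [0.359, -0.3519, 0.1802]
tcp_rot: [179.9, -3.2, 39.6]
wrist_force: [0.7, -0.1, -1.2]
opening: 0.0852
grasp_force: 0.0
```

Run:
```python
from h import *
o=get_obs();print(o["q"].round(1),o["tcp_rot"])
plan([(415.7,-308.7,150,40)],o)
```

```text
[-46.1  -2.7  -5.8  86.6   3.1  94.3] [179.94957621  -3.15110179  39.63171662]
at [ 359.  -351.9  180.2] 39.6
  off [0.71, 0.03, 0.3] yaw -0.002
wp (415.7, -308.7, 150, 40) reached [ 415.5 -309.   150.2] 40.0
```

```bash
cat >> h.py <<'E'
def delta(w,o=None):
    o=o or get_obs();R=Ro.from_euler("xyz",o["tcp_rot"],degrees=True).as_matrix()
    d=R.T@(np.array(w)-np.array(o["ee_pos"])*1000)/100
    print("at",(np.array(o["ee_pos"])*1000).round(1),np.round(o["tcp_rot"],1),"off",d.round(3));return d
E
python3 - <<'E'
from h import *
o=get_obs();delta((415.7,-308.7,150),o);delta((415.7,-308.7,93),o)
E
```

```text
at [ 359.  -351.9  180.2] [179.9  -3.2  39.6] off [0.695 0.029 0.341]
at [ 359.  -351.9  180.2] [179.9  -3.2  39.6] off [0.664 0.028 0.91 ]
```

Call:
servo_tool:
  rows:
    - {"offset":[0.35,0.015,0.15],"yaw":0,"claw":0}
    - {"offset":[0.695,0.03,0.3],"yaw":0,"claw":0}
    - {"offset":[0.695,0.03,0.34],"yaw":0,"claw":0}
    - {"offset":[0.695,0.03,0.34],"yaw":0,"claw":0}
    - {"offset":[0.695,0.03,0.34],"yaw":0,"claw":0}

```text
time: 51.08
ee_pos: [0.415, -0.3095, 0.1506]
tcp_rot: [179.9, -3.1, 39.7]
wrist_force: [0.1, 0.6, 0.2]
opening: 0.086
grasp_force: 0.0
```

Run:
```python
from h import *
o=get_obs();delta((415.7,-308.7,93),o);print(o["q"].round(1))
p,d,c=snap("wrist");cv2.imwrite("pics/w13.png",p[:,:,::-1])
i,T=c
# knob pixels by depth: points z 92..103
v,u=np.nonzero((d>0.05)&(d<.4));K=np.array([[i["fx"],0,i["cx"]],[0,i["fy"],i["cy"]],[0,0,1]])
n=cv2.undistortPoints(np.float64(np.c_[u,v]).reshape(-1,1,2),K,i["dist"]).reshape(-1,2)
w=(np.c_[n[:,0],-n[:,1],-np.ones(len(n))]*d[v,u][:,None])@T[:3,:3].T+T[:3,3]
k=(w[:,2]>.094)&(w[:,2]<.104)&(np.hypot(w[:,0]-.416,w[:,1]+.309)<.03)
q=(w[k,:2]*1000).astype(np.float32);print(len(q),cv2.minEnclosingCircle(q),np.median(w[k,2]))
```

```text
at [ 415.  -309.5  150.6] [179.9  -3.1  39.7] off [-0.021 -0.003  0.575]
[-38.3  -1.   -7.5  82.8   3.1 102.1]
4930 ((416.05035400390625, -308.1161193847656), 20.892274856567383) 0.09991729961543123
```

View pics/w13.png

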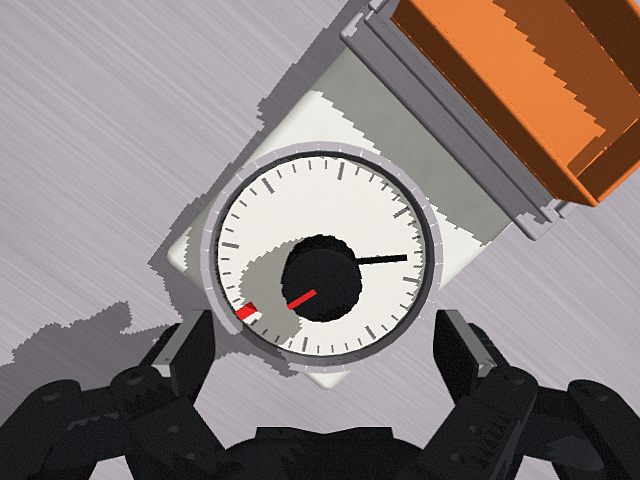

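Call:
servo_tool:
  rows:
    - {"offset":[-0.01,0,0.3],"yaw":0,"claw":0.2}
    - {"offset":[-0.02,0,0.5],"yaw":0,"claw":0.2}
    - {"offset":[-0.02,0,0.565],"yaw":0,"claw":0.2}
    - {"offset":[-0.02,0,0.565],"yaw":0,"claw":0.2}
    - {"offset":[-0.02,0,0.565],"yaw":0,"claw":0.8}
    - {"offset":[-0.02,0,0.565],"yaw":0,"claw":0.8}
    - {"offset":[-0.02,0,0.565],"yaw":0,"claw":0.8}
    - {"offset":[-0.02,0,0.565],"yaw":0,"claw":0.8}
    - {"offset":[-0.02,0,0.565],"yaw":0,"claw":0.8}
    - {"offset":[-0.02,0,0.565],"yaw":0,"claw":0.8}

```text
time: 52.38
ee_pos: [0.4157, -0.3076, 0.0949]
tcp_rot: [-180.0, -3.2, 39.8]
wrist_force: [-6.9, 7.2, 10.6]
opening: 0.0393
grasp_force: 30.3
```

Call:
servo_tool:
  rows:
    - {"offset":[0,0,0],"yaw":-0.04,"claw":0.8}
    - {"offset":[0,0,0],"yaw":-0.08,"claw":0.8}
    - {"offset":[0,0,0],"yaw":-0.12,"claw":0.8}
    - {"offset":[0,0,0],"yaw":-0.16,"claw":0.8}
    - {"offset":[0,0,0],"yaw":-0.2,"claw":0.8}
    - {"offset":[0,0,0],"yaw":-0.24,"claw":0.8}
    - {"offset":[0,0,0],"yaw":-0.28,"claw":0.8}
    - {"offset":[0,0,0],"yaw":-0.32,"claw":0.8}
    - {"offset":[0,0,0],"yaw":-0.36,"claw":0.8}
    - {"offset":[0,0,0],"yaw":-0.4,"claw":0.8}
    - {"offset":[0,0,0],"yaw":-0.42,"claw":0.8}
    - {"offset":[0,0,0],"yaw":-0.42,"claw":0.8}

```text
time: 53.88
ee_pos: [0.4157, -0.3079, 0.094]
tcp_rot: [177.0, -0.8, 115.4]
wrist_force: [-2.6, 5.1, 4.5]
opening: 0.0394
grasp_force: 42.3
```

Run:
```python
from h import *
o=get_obs();print(o["q"].round(1),o["torque"])
p,d,c=snap("wrist");cv2.imwrite("pics/w14.png",p[:,:,::-1])
dial(c,p,(0,480,100,540),(416.0,-308.2))
```

```text
[-38.1  -0.2 -12.9  76.6   3.   26.6] [0.58594233 1.68570284 0.10350063]
pointer 4605 ang -30.73 sd 27.56 r 28.0 52.0 xy [ 446.3 -325.5]
pointer 2867 ang -117.2 sd 15.02 r 28.0 52.0 xy [ 398.2 -343. ]
```

Call:
servo_tool:
  rows:
    - {"offset":[0,0,0],"yaw":-0.04,"claw":0.8}
    - {"offset":[0,0,0],"yaw":-0.08,"claw":0.8}
    - {"offset":[0,0,0],"yaw":-0.12,"claw":0.8}
    - {"offset":[0,0,0],"yaw":-0.16,"claw":0.8}
    - {"offset":[0,0,0],"yaw":-0.2,"claw":0.8}
    - {"offset":[0,0,0],"yaw":-0.24,"claw":0.8}
    - {"offset":[0,0,0],"yaw":-0.28,"claw":0.8}
    - {"offset":[0,0,0],"yaw":-0.32,"claw":0.8}
    - {"offset":[0,0,0],"yaw":-0.36,"claw":0.8}
    - {"offset":[0,0,0],"yaw":-0.4,"claw":0.8}
    - {"offset":[0,0,0],"yaw":-0.428,"claw":0.8}
    - {"offset":[0,0,0],"yaw":-0.428,"claw":0.8}

```text
time: 55.42
ee_pos: [0.4163, -0.3074, 0.094]
tcp_rot: [178.5, 2.9, -167.6]
wrist_force: [-0.4, 7.4, 2.8]
opening: 0.0393
grasp_force: 33.4
```

Call:
servo_tool:
  rows:
    - {"offset":[0,0,0],"yaw":0,"claw":0.4}
    - {"offset":[0,0,0],"yaw":0,"claw":0.1}
    - {"offset":[0,0,0],"yaw":0,"claw":0}
    - {"offset":[0,0,-0.2],"yaw":0,"claw":0}
    - {"offset":[0,0,-0.5],"yaw":0,"claw":0}
    - {"offset":[0,0,-0.55],"yaw":0,"claw":0}
    - {"offset":[0,0,-0.55],"yaw":0,"claw":0}
    - {"offset":[0,0,-0.55],"yaw":0,"claw":0}
    - {"offset":[0,0,-0.55],"yaw":0,"claw":0}

```text
time: 56.55
ee_pos: [0.4136, -0.3099, 0.1475]
tcp_rot: [178.5, 2.8, -167.6]
wrist_force: [-0.2, 1.2, 0.3]
opening: 0.0854
grasp_force: 0.0
```

Run:
```python
from h import *
o=get_obs();print(o["q"].round(1),o["tcp_rot"])
p,d,c=snap("wrist");cv2.imwrite("pics/w15.png",p[:,:,::-1])
dial(c,p,(100,400,180,460),(416.0,-308.2))
```

```text
[-38.4  -1.   -7.8  82.6   3.1 -50.8] [ 178.54656756    2.77017534 -167.62771114]
mark 198 ang -46.31 sd 2.18 r 47.7 59.7 xy [ 453.2 -347.1]
pointer 191 ang -46.32 sd 1.61 r 28.0 48.5 xy [ 442.4 -335.8]
pointer 1072 ang 23.81 sd 20.46 r 28.0 40.2 xy [ 444.9 -295.8]
pointer 108 ang -25.82 sd 5.46 r 28.0 34.4 xy [ 443.1 -321.3]
```

View pics/w15.png

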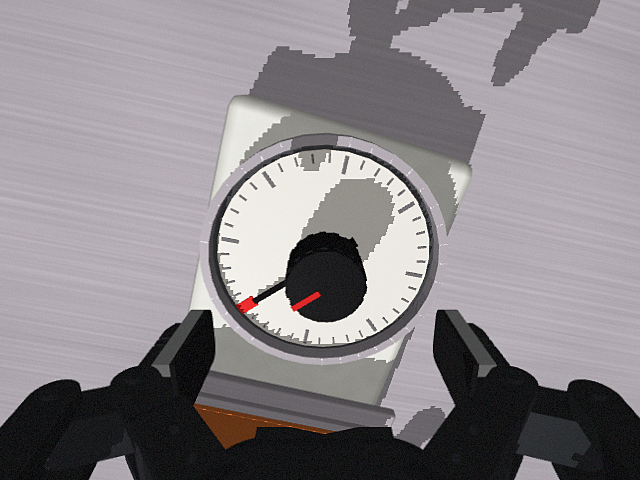

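Pointer and mark both read -46.3°, and in the picture the red mark at (247,305) lies straight beyond the tip. Retreating, then a last check.

Call:
servo_tool:
  rows:
    - {"offset":[0,0,-0.5],"yaw":0,"claw":0}
    - {"offset":[0.3,0,-0.9],"yaw":0,"claw":0}
    - {"offset":[0.6,0,-0.9],"yaw":0,"claw":0}
    - {"offset":[0.6,0,-0.9],"yaw":0,"claw":0}
    - {"offset":[0.6,0,-0.9],"yaw":0,"claw":0}

```text
time: 57.22
ee_pos: [0.3517, -0.326, 0.2349]
tcp_rot: [178.6, 2.8, -167.6]
wrist_force: [-0.1, 0.6, 0.7]
opening: 0.0858
grasp_force: 0.0
```

Run:
```python
from h import *
p=cv2.imread("pics/w15.png")[:,:,::-1].copy()
p2,d,c=snap("wrist");print(get_obs()["ee_pos"]);dial(c,p2,(0,400,100,560),(416.0,-308.2))
p,d,c=snap("top");cv2.imwrite("pics/t6.png",p[:,:,::-1])
for x in pieces(p,c,.040):print(*x[:2])
```

```text
[ 0.35189971 -0.32593159  0.23481827]
mark 92 ang -46.92 sd 2.17 r 48.1 59.5 xy [ 452.7 -347.4]
pointer 85 ang -46.76 sd 1.58 r 28.1 48.4 xy [ 442.3 -336.1]
pointer 486 ang 23.58 sd 18.54 r 28.0 41.2 xy [ 445.8 -295.7]
pointer 55 ang -21.84 sd 5.53 r 28.1 34.5 xy [ 444.1 -319.4]
cake [760.4 303.1]
cake [554. 233.]
cake [546.5 393.2]
cake [550. 313.]
brick [472.8 310.8]
brick [474.6 230.7]
brick [469.1 389. ]
```

View pics/t6.png

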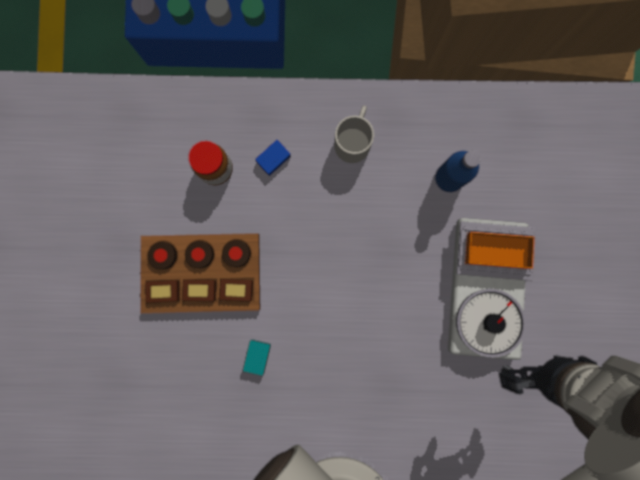

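The top view shows the six pieces in their wells (162–236, 254–292), the pan on the scale (500,250) and the dial at zero. The bystanders and look-alikes haven't moved. Handing in.

```bash
python3 -c "
from workcell import *
print(job_done())"
```

```text
the job is handed in; nothing more can be done
None
```

I handed the job in at about 57 s: all three cakes and three bricks lie flat in their wells, the pan is open side up in its place on the scale, and the pointer read zero to within about 0.2° in the last check; the tumbler, mug and jar were not touched.

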